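Ratchet a glue clamp tight on a bamboo box frame

TASK

Fit the ratchet ring wrench fully down over the square spindle of the green glue clamp and swing its handle back and forth, driving clockwise and letting it slip freely on the way back, until the jaw has pushed the bamboo frame against the stop and clamps it firmly, without overtightening and crushing it. Then lift the wrench off and lay it flat on the middle of its black mat again, leaving the frame clamped and the other things on the bench where they are.

Things in the scene. Friction and masses are not known exactly. Their poses are not given: they have to be found in the camera images.
- clamp: Glue clamp bolted to the bench, base plate 110 x 340 mm and 14 mm thick, with a green gear housing 84 x 94 mm (top 57 mm high) at its -y end. Origin at bench height under the spindle axis. Own +y runs along the base from the spindle to the stop, z up.
- spindle_foot (a point): Point on the vertical spindle axis at the spindle's foot, 60 mm above the bench, on a flat steel collar of radius 26 mm. From here a greased yellow 20 mm square post rises 16 mm, then tapers over 9 mm more to an 11 mm square tip. The wrench is fully home when its underside sits within some mm of the collar.
- spindle (a joint): Turn of the square spindle, rad, 0 at the start, growing clockwise from above; at 0 the square's flats are parallel to the clamp's own x and y. Gear friction takes 0.7 N m to turn at any time, either way, and holds the jaw against up to 45 N. These torques are for a moving handle: when it halts, 0.2 to 0.3 N m less may be read. Each rad moves the jaw 15 mm towards the stop.
- jaw (a joint): Travel of the green jaw towards the stop, m, 0 at the start (always 0.015 times the spindle's turn, at most 0.063).
- pad: Black rubber pad on the jaw's front, 86 mm wide, 19 to 53 mm above the bench, stiff (25 N per mm). Origin: bench height under the spindle axis while the jaw is at 0; its pressing face lies 83 mm from there along the clamp's +y. Each N it presses on the frame adds 0.015 N m at the spindle. Firm is 30 to 40 N (1.2 N m in all); below 15 N is loose; above 70 N (1.75 N m) crushes it.
- frame: Open box frame of glued bamboo sticks, hand made, about 110 mm long (to within 3 mm) along its own y, 90 mm wide, 52 mm high, 0.16 kg, loose on the clamp's base plate between pad and stop with gaps on both sides. Origin at the centre of its underside.
- stop: Green fixed stop, 96 mm wide, 42 mm high, standing on the base plate, locked at a different place each time. Origin at the foot of the middle of the face that looks at the jaw; own +y points away from the jaw.
- mat: Thin black rubber mat, 300 x 130 x 4 mm, long side along its own x, fixed to the bench. Origin at the centre of its underside.
- wrench: Ratchet ring wrench, 228 mm long, 0.42 kg, balanced 95 mm behind the head's centre. Origin: centre of the head's underside; own x points from handle to head. Steel head 60 mm across, 22 mm high, square hole right through. Blue handle 18 x 18 mm, 56 to 176 mm behind the head's centre, mid-height 30 mm; a foot at its end makes it lie level. Clockwise from above drives; anticlockwise slips.
- wrench_grip (a point): Middle of the blue handle's height, 105 mm behind the head's centre and 30 mm above the wrench's underside: the place to hold it. Slipping clicks every 18 degrees and drags less than 0.2 N m.
- wrench_head (a point): Centre of the ring head's underside, on the axis of the square hole.
- socket (a joint): Turn of the square socket inside the wrench's head, rad, anticlockwise seen from above: at 0 (and every quarter turn) the flats of the square hole are parallel to the wrench's own x and y axes. The hole is 22 mm square. It keeps its angle in the head until the wrench is turned on the spindle.
- glue: White glue bottle with a red cap, 44 mm wide, 130 mm tall. Bystander. Origin at its underside.
- handsaw: Small handsaw lying flat, yellow handle, 270 mm long. Bystander. Origin near the handle.
- bowl: Blue plastic bowl, 140 mm wide. Bystander. Origin at its underside.
- offcut: Wooden offcut, 130 x 75 x 18 mm. Bystander. Origin at its underside.
- strips: Bundle of bamboo strips, 200 mm long. Bystander. Origin at its underside.
- mallet: Hammer with a wooden handle lying flat, head to +x. Bystander. Origin at its underside.
Things that resemble listed ones, but are neither listed nor needed, are in the scene too. Leave any turquoise look-alike of the wrench alone.

How it is judged:
On the way, in this order (a step that is already met when the one before it is completed fails the run):
1. The wrench's socket sits on the spindle, down on its collar (horizontal distance between wrench_head and spindle_foot below 0.005 m and z of wrench_head in the frame of spindle_foot below 0.007 m), for 0.2 s.
2. With the wrench on the spindle, the pad presses the frame against the stop (contact force between pad and frame above 15 N and contact force between stop and frame above 12 N and horizontal distance between wrench_head and spindle_foot below 0.006 m), for 0.2 s.
At the end, for the whole second after the job is handed in: The pad presses the frame with 15 to 70 N and the frame presses the stop with at least 12 N; the wrench lies level and at rest on the mat, its grip point within 90 mm of the mat's centre (contact force between pad and frame between 15 and 70 N and contact force between stop and frame above 12 N and horizontal distance between wrench_grip and mat below 0.09 m and z of wrench in the frame of mat below 0.012 m and angle between wrench's own z axis and vertical below 0.15 rad and linear speed of wrench below 0.02 m/s); the robot touches nothing.
It fails at once if The frame is squeezed with more than 70 N (contact force between pad and frame above 70 N).
It fails at once if A bystander is moved by more than 30 mm (distance of any of glue, handsaw, bowl, offcut, strips, mallet from where it was at the start of the episode above 0.03 m).
It also fails if it takes over 70 s, if anything falls off the work surface, if the arm or the gripper's body presses on something with over 40 N, if the wrist force passes 120 N, or if a joint passes its speed limit or range.

ROBOT

A 6-joint arm with a two-finger parallel gripper is mounted at the origin on the work surface. World frame = base frame: x ahead of the robot, y to its left, z up, the work surface at z = 0. Lengths are in m, angles in rad, forces in N, time in s.
With the tool pointing down it reaches from about 0.3 to 0.85 m from the base axis. Payload 4.2 kg.
Tool frame: the origin (TCP) lies on the mounting face of the last link; the fingertips stand 191 mm ahead of it and the grasp point (between the pads) lies 172 mm ahead of it (manip.tcp_to_tips is the distance from the TCP to the fingertips, in m); z points along the fingers, x is the direction in which the jaws open and shut, and the axes are right-handed (so a half turn about z gives the same grasp; the last joint's range is limited). The gripper opens to 91 mm and grips with 3 to 60 N. Pads are 32 mm wide; open, the fingers measure 118 mm over their backs; the gripper's body (76 mm by 178 mm) begins 60 mm behind the grasp point.
Start: joints at [1.289, 0.32, 1.565, -0, 1.257, -0.02], TCP at [0.149, 0.555, 0.405] pointing down, gripper open.
Joint ranges: [-3.11, 3.11], [-0.84, 2.01], [0.21, 2.61], [-1.34, 4.49], [0.05, 2.63], [-2.56, 2.56]. Speed limits (rad/s): [2.57, 2.57, 3.14, 3.14, 3.14, 3.14].

INTERFACE

Orientations are given as a unit quaternion [x, y, z, w].
In Python, from plant import manip, eyes gives the robot as it stands. The module is installed in compiled form; this text tells all that it offers.
- The arm moves only by the tool arm_command, never from a script. Its argument "steps" is one flat list of numbers, 6 for each row, row after row: the shift along the tool's x, y, z in mm, then the turn, a rotation vector about the tool's x, y, z in degrees. A call has exactly 8 rows; each row is the pose to reach, as a shift and turn from the pose measured when the call began, along the tool's axes at that moment; what a row does not reach only later rows make up. A row lasts 1/12 s, in which the tool goes at most 41.7 mm and 7.16 degrees, less where a joint would pass 70% of its speed; a pose out of reach is approached as far as the arm can. A call with a gripper value outside its range is refused whole. "gripper" is the gripper command: -1 is shut, 1 is fully open, values between are in proportion, set as the call begins (left out, the last holds). The fingers move at their own pace and stop on an object; the grip force is fixed at half the most. Time passes only in rows, so rows that repeat a pose let the fingers close, or fill a call up. It gives the time, the measured TCP pose, the force and the opening at its end, in the units of the state.
- manip.state(): the state, without advancing time (a new reading comes with each control period).
- eyes.read_camera(name): name is "scene" or "top"; returns the picture (384x512x3 uint8, red, green, blue); there is no depth.
- eyes.camera_model(name): a dict with "intrinsics" (3x3 intrinsics, pixels), "origin" and "rotation" of the camera in the world. Camera axes: x right, y up, looking along -z (the intrinsics and any distortion apply to the point x, -y, -z); pixel columns grow to the right and rows downward; lengths in m; the calibration is good to about 2 mm. A picture is of the moment at which its call begins. camera_model takes no time and is no camera call.
- manip.sign_off(): hands the job in, once; it reports no verdict.
The state is a dict: "t": time; "joints": joint angles; "qd": joint speeds; "joint_efforts": joint torques, N m; "tcp_pos": TCP position; "ee_rot": TCP orientation; "force": force on the tool from outside, world axes, zero at the start; "wrist_torque": the same for the moment, N m; "gripper_width": finger opening in m.
Only numpy, scipy, OpenCV 4.12 (cv2) and the standard library are available. Lean on these libraries where they do the work, as an engineer would, in place of code of your own. Each camera call takes 0.05 s, during which the arm holds its last target.

## Working session

There is one attempt and no reset: what is moved stays moved. The work goes in short steps, Python scripts to look and compute and a tool call to move; the robot and the scene stay as the last step left them, time stands still between calls to the robot, and variables do not carry over. Pictures are saved under pics/ and viewed, and the job is handed in when it is done.

Besides the shell and the picture viewer there is one more tool, called as a command line: name --argument value ..., lists and objects as JSON in quotes. arm_command: Moves the arm, as the interface text tells. Its arguments: {"type":"object","properties":{"steps":{"type":"array","items":{"type":"number"}},"gripper":{"type":"number"}},"required":["steps"]}

```bash
mkdir -p pics
python3 - <<'E'
from plant import manip, eyes
import cv2
s=manip.state()
print(s)
for n in("scene","top"):
    im=eyes.read_camera(n); cv2.imwrite(f"pics/{n}0.png",im[:,:,::-1])
    print(n,eyes.camera_model(n))
E
ls
```

```text
{'t': 0.0, 'joints': array([ 1.28902472e+00,  3.20311082e-01,  1.56569115e+00, -3.33063914e-05,
        1.25740989e+00, -2.00003431e-02]), 'qd': array([ 0.0003532 , -0.00041985,  0.00057446,  0.00061445, -0.00179643,
        0.00088871]), 'joint_efforts': array([-1.33182635e-03, -4.12444532e+01, -2.31967592e+01,  7.25271623e-02,
        4.60960774e-02, -1.73750946e-04]), 'tcp_pos': array([0.14876188, 0.55524696, 0.40390426]), 'ee_rot': array([ 7.93341317e-01,  6.08776418e-01, -7.23276056e-04,  5.52031254e-04]), 'force': array([ 0.17598357,  0.00567733, -0.65589394]), 'wrist_torque': array([ 0.02849509, -0.0616568 ,  0.01849106]), 'gripper_width': 0.09118586682970976}
scene {'intrinsics': array([[417.19039618,   0.        , 261.05352433],
       [  0.        , 417.19039618, 191.69270534],
       [  0.        ,   0.        ,   1.        ]]), 'origin': array([1.38892462, 0.64240768, 0.96488697]), 'rotation': array([0.17629217, 0.38360632, 0.81651663, 0.39378656])}
top {'intrinsics': array([[404.75646246,   0.        , 247.48393933],
       [  0.        , 404.75646246, 197.23603722],
       [  0.        ,   0.        ,   1.        ]]), 'origin': array([ 0.45573743, -0.06858394,  1.3310571 ]), 'rotation': array([-0.02899516,  0.01383403,  0.71011623, -0.70335115])}
pics
```

View pics/scene0.png

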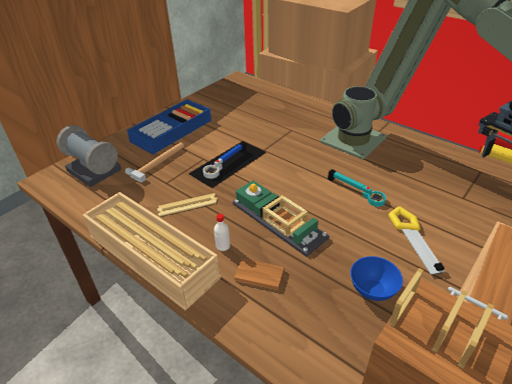

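View pics/top0.png

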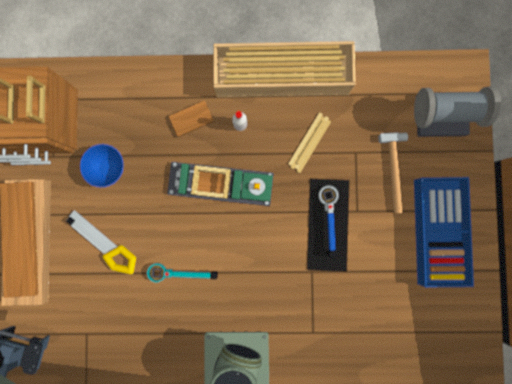

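Run:
```python
import cv2,numpy as np
a=cv2.imread("pics/top0.png"); b=cv2.imread("pics/scene0.png")
def z(im,x0,y0,w,h,f): return cv2.resize(im[y0:y0+h,x0:x0+w],None,fx=f,fy=f,interpolation=cv2.INTER_CUBIC)
cv2.imwrite("pics/z1.png",z(a,160,150,125,65,6)); cv2.imwrite("pics/z2.png",z(a,300,170,60,110,5)); cv2.imwrite("pics/z3.png",z(b,185,130,150,125,5))
```

```text
(no output)
```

View pics/z1.png

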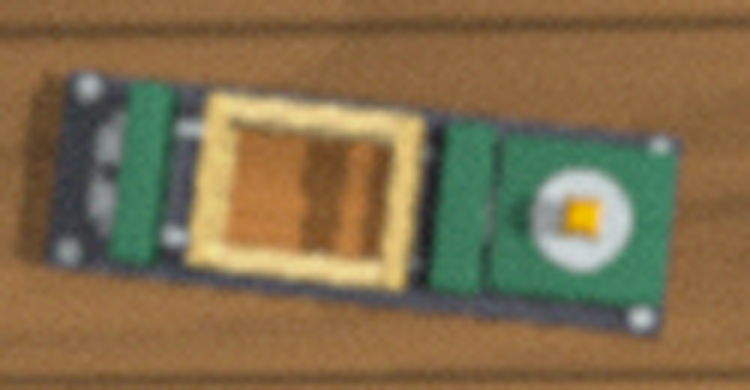

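View pics/z2.png

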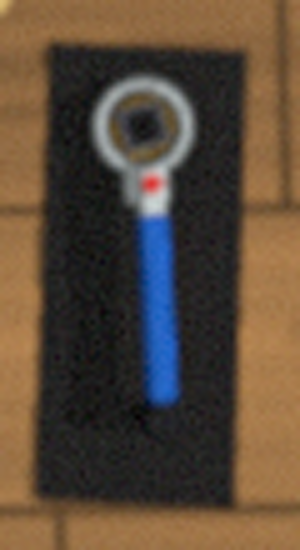

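View pics/z3.png

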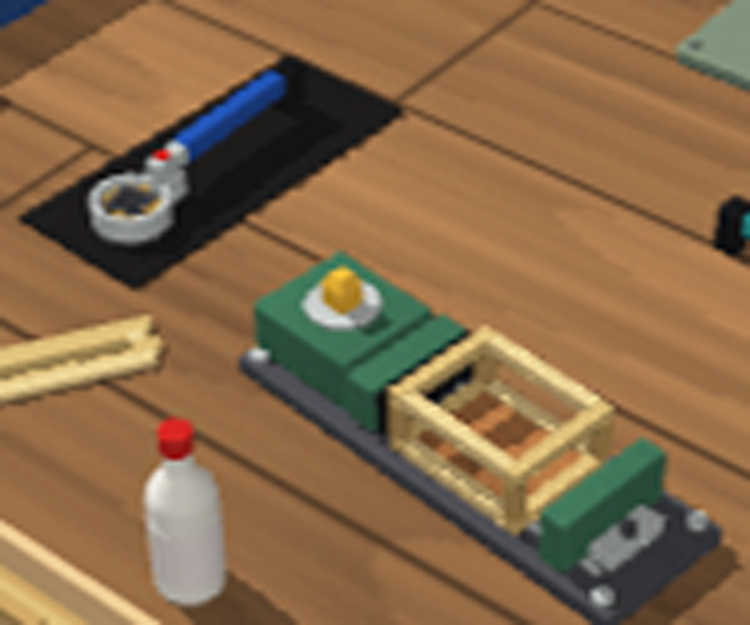

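```bash
cat > h.py <<'E'
import numpy as np, cv2
from plant import manip, eyes
from scipy.spatial.transform import Rotation as R
CM={n:eyes.camera_model(n) for n in("scene","top")}
def ray(n,px):
    c=CM[n];K=c["intrinsics"];u,v=px
    d=np.array([(u-K[0,2])/K[0,0],-(v-K[1,2])/K[1,1],-1.])
    return c["origin"],R.from_quat(c["rotation"]).apply(d)
def onz(n,px,z):
    o,d=ray(n,px); return (o+d*(z-o[2])/d[2])
def proj(n,p):
    c=CM[n];K=c["intrinsics"];q=R.from_quat(c["rotation"]).inv().apply(np.atleast_2d(p)-c["origin"])
    return np.c_[K[0,2]+K[0,0]*q[:,0]/-q[:,2],K[1,2]+K[1,1]*q[:,1]/q[:,2]]
def shot(n,name):
    im=eyes.read_camera(n)[:,:,::-1].copy(); cv2.imwrite(f"pics/{name}.png",im); return im
def cen(mask):
    ys,xs=np.nonzero(mask); return xs.mean(),ys.mean(),len(xs)
E
python3 - <<'E'
from h import *
f=lambda x,y:(160+(x+.5)/6-.5,150+(y+.5)/6-.5)
c=[onz("top",f(*p),.014)[:2] for p in [(72,72),(48,265),(660,333),(682,142)]]
c=np.array(c);print("base corners",c.round(4), np.linalg.norm(c-np.roll(c,1,0),axis=1))
d=(c[0]+c[1]-c[2]-c[3])/2;print("clamp y dir deg",np.degrees(np.arctan2(d[1],d[0])))
print("collar",onz("top",f(581,219),.06),"tip",onz("top",f(582,217),.085))
a=cv2.imread("pics/top0.png");hsv=cv2.cvtColor(a,cv2.COLOR_BGR2HSV)
yy,xx=np.mgrid[:384,:512]
reg=(xx>245)&(xx<270)&(yy>175)&(yy<200)
ye=reg&(hsv[...,1]>150)&(hsv[...,0]<35)&(hsv[...,0]>12)
gr=reg&(hsv[...,1]<70)&(hsv[...,2]>120)
print("yel",cen(ye),onz("top",cen(ye)[:2],.08)); 
m=(ye|gr).astype(np.uint8);ct=max(cv2.findContours(m,0,1)[0],key=cv2.contourArea)
print("collar fit",cv2.fitEllipse(ct))
e=cv2.fitEllipse(ct)[0];print(onz("top",e,.06))
reg=(xx>312)&(xx<346)&(yy>180)&(yy<270)
bl=reg&(hsv[...,0]>100)&(hsv[...,0]<125)&(hsv[...,1]>130)
ys,xs=np.nonzero(bl);v=cv2.fitLine(np.c_[xs,ys].astype(np.float32),cv2.DIST_L2,0,.01,.01).ravel()
print("blue",cen(bl),ys.min(),ys.max(),v,onz("top",cen(bl)[:2],.040))
p1=onz("top",(v[2]-25*v[0],v[3]-25*v[1]),.043);p2=onz("top",(v[2]+25*v[0],v[3]+25*v[1]),.043);print("handle dir",np.degrees(np.arctan2(*(p1-p2)[[1,0]])))
gr=(reg&(yy<204)&(hsv[...,2]>110)&(hsv[...,1]<80)).astype(np.uint8)
ct=max(cv2.findContours(gr,0,1)[0],key=cv2.contourArea);e=cv2.minEnclosingCircle(ct);e2=cv2.fitEllipse(ct);print("head",e,e2,onz("top",e2[0],.026))
f2=lambda x,y:(300+(x+.5)/5-.5,170+(y+.5)/5-.5)
print("head2",onz("top",f2(143,124),.026))
mc=np.array([onz("top",f2(*p),.004)[:2] for p in [(50,45),(245,50),(233,506),(37,497)]]);print("mat",mc.mean(0),mc)
b=a[175:215,305:355];cv2.imwrite("pics/z4.png",cv2.resize(b,None,fx=14,fy=14,interpolation=cv2.INTER_CUBIC))
s=cv2.imread("pics/scene0.png")[155:185,195:230];cv2.imwrite("pics/z5.png",cv2.resize(s,None,fx=18,fy=18,interpolation=cv2.INTER_CUBIC))
E
```

```text
base corners [[ 0.6559  0.2082]
 [ 0.5499  0.2211]
 [ 0.5095 -0.1124]
 [ 0.6134 -0.1256]] [0.33644419 0.10678479 0.33585473 0.10481079]
clamp y dir deg 82.91764603825806
collar [ 0.5678861  -0.07012011  0.06      ] tip [ 0.56670783 -0.07061511  0.085     ]
yel (np.float64(256.17391304347825), np.float64(186.0), 23) [ 0.56638891 -0.06934603  0.08      ]
collar fit ((256.57879638671875, 186.18577575683594), (16.461774826049805, 17.24773406982422), 167.45994567871094)
[ 0.56755671 -0.07062742  0.06      ]
blue (np.float64(331.2062937062937), np.float64(231.83916083916083), 286) 213 251 [4.6398144e-02 9.9892300e-01 3.3120630e+02 2.3183916e+02] [ 0.42173894 -0.30534238  0.04      ]
handle dir 1.433974342943985
head ((328.368408203125, 195.0), 9.837150573730469) ((328.3828430175781, 194.74639892578125), (17.940271377563477, 19.439023971557617), 89.83865356445312) [ 0.54040249 -0.30140402  0.026     ]
head2 [ 0.54152568 -0.30084141  0.026     ]
mat [ 0.44569784 -0.30153984] [[ 0.59559327 -0.24502195]
 [ 0.59087098 -0.37233247]
 [ 0.2948753  -0.35752587]
 [ 0.3014518  -0.23127906]]
```

View pics/z4.png

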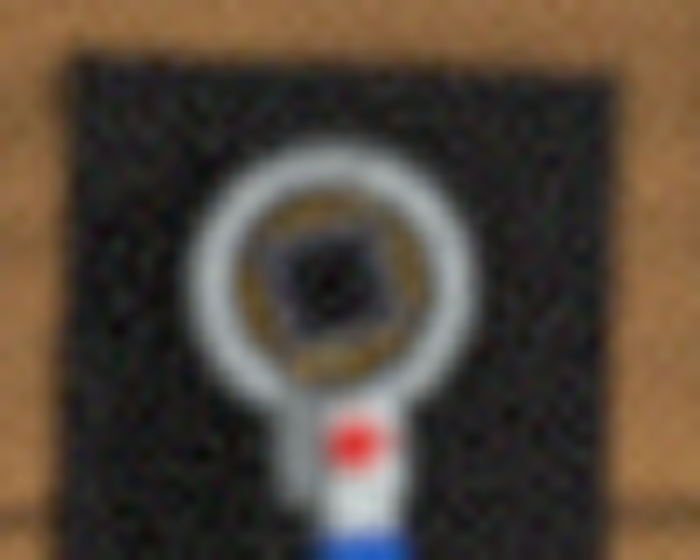

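View pics/z5.png

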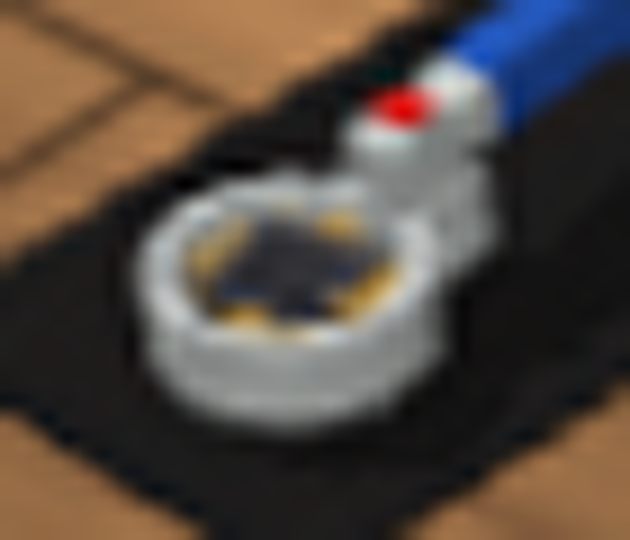

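Run:
```python
from h import *
out=[]
for n in("top","scene"):
    im=np.mean([eyes.read_camera(n).astype(float) for _ in range(4)],0)
    np.save(f"pics/avg_{n}.npy",im)
    s=.0004;N=100
    for z,c in((.026,(.541,-.301)),(.07,(.567,-.07))):
        g=np.arange(-N,N+1)*s
        # image up=+x, left=+y
        X=c[0]-g[:,None]+0*g[None];Y=c[1]-g[None]+0*g[:,None]
        uv=proj(n,np.c_[X.ravel(),Y.ravel(),np.full(X.size,z)]).astype(np.float32)
        r=cv2.remap(im.astype(np.float32),uv[:,0].reshape(X.shape),uv[:,1].reshape(X.shape),cv2.INTER_CUBIC)
        out.append(cv2.resize(np.clip(r*1.3,0,255).astype(np.uint8),(380,290*380//290)))
o=np.vstack([np.hstack(out[:2]),np.hstack(out[2:])])
for k in range(2):
    for j in range(2): cv2.drawMarker(o,(190+380*k,190+380*j),(255,0,255),0,8)
cv2.imwrite("pics/rect.png",cv2.resize(o[:,:,::-1],(600,600)))
```

```text
(no output)
```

View pics/rect.png

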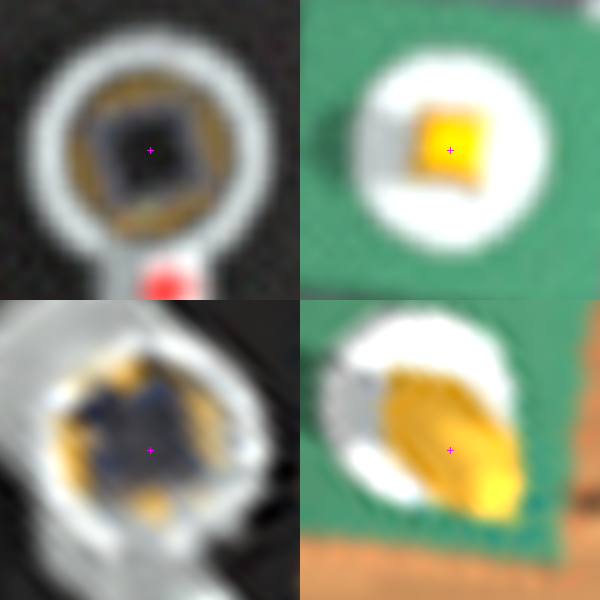

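Run:
```python
from h import *
def rect(n,z,c,s=.0004,N=60):
    im=np.load(f"pics/avg_{n}.npy").astype(np.float32)
    g=np.arange(-N,N+1)*s
    X,Y=np.meshgrid(g,g,indexing='ij')
    uv=proj(n,np.c_[(X+c[0]).ravel(),(Y+c[1]).ravel(),np.full(X.size,z)]).astype(np.float32)
    return X,Y,cv2.remap(im,uv[:,0].reshape(X.shape),uv[:,1].reshape(X.shape),cv2.INTER_CUBIC)
for n in("top","scene"):
  for c0 in((.541,-.301),(.5415,-.300),(.540,-.3015),(.541,-.2995),(.543,-.301),(.543,-.299)):
    X,Y,I=rect(n,.026,c0)
    w=(np.hypot(X,Y)>.010)&(np.hypot(X,Y)<.0155)
    v=I[...,0]-I[...,2]  # orange-ness
    ph=np.arctan2(Y,X); h=(v*np.exp(4j*ph))[w].sum()
    # orange at flats normals => max at phase
    print(n,c0,np.degrees(np.angle(h))/4,abs(h)/abs(v[w]).sum())
# spindle top
X,Y,I=rect("top",.083,(.567,-.07))
v=I[...,0]+I[...,1]-2*I[...,2]
m=v>150; print("yel centre",X[m].mean()+.567,Y[m].mean()-.07,m.sum()*.16)
for c0 in ((X[m].mean()+.567,Y[m].mean()-.07),):
    X,Y,I=rect("top",.075,c0); v=I[...,0]+I[...,1]-2*I[...,2]
    r=cv2.minAreaRect(np.argwhere(v>130).astype(np.float32)); print(r)
```

```text
top (0.541, -0.301) 15.815924457700063 0.37814292146193484
top (0.5415, -0.3) 15.797051518608948 0.3531762719540304
top (0.54, -0.3015) 15.856036231905707 0.3828033657131431
top (0.541, -0.2995) 15.586196809021226 0.370478085181526
top (0.543, -0.301) 15.69359328716094 0.2513508819036169
top (0.543, -0.299) 16.34339486340604 0.23773630878879806
scene (0.541, -0.301) 7.773677615204141 0.267455695156771
scene (0.5415, -0.3) 9.138914673071802 0.3748071749776772
scene (0.54, -0.3015) 6.811284419315784 0.2013785650158826
scene (0.541, -0.2995) 9.534054726277597 0.3895105168616343
scene (0.543, -0.301) 10.093228187289524 0.31721676689073763
scene (0.543, -0.299) 10.106049069951391 0.5312857780127322
yel centre 0.5670261215218625 -0.07068370244179444 281.76
((62.216217041015625, 60.297298431396484), (45.70291519165039, 46.68931198120117), 80.53767395019531)
```

```bash
cat >> h.py <<'E'
def st(p=True):
    s=manip.state(); q=R.from_quat(s["ee_rot"]); x=q.apply([1,0,0]); z=q.apply([0,0,1])
    s["yaw"]=np.degrees(np.arctan2(x[1],x[0])); s["R"]=q
    if p: print("t %.2f tcp %s xyaw %.2f z %s F %s M %s w %.4f j %s"%(s["t"],s["tcp_pos"].round(4),s["yaw"],z.round(3),s["force"].round(1),s["wrist_torque"].round(2),s["gripper_width"],s["joints"].round(2)))
    return s
def go(pos,yaw,s=None):
    "tool-frame shift mm & rotvec deg to pose with tool down, x axis at yaw"
    s=s or st()
    a=np.radians(yaw); T=R.from_matrix(np.array([[np.cos(a),np.sin(a),0],[np.sin(a),-np.cos(a),0],[0,0,-1]]))
    d=s["R"].inv().apply(np.array(pos)-s["tcp_pos"])*1000
    r=(s["R"].inv()*T).as_rotvec(degrees=True)
    print("shift",d.round(1),"rot",r.round(2)); return d,r
E
python3 -c "
from h import *
go((.434,-.3045,.30),91.6)
go((.40,.20,.40),91.6)
"
```

```text
t 0.50 tcp [0.1488 0.5554 0.4048] xyaw 75.00 z [ 0.  0. -1.] F [ 0.  -1.1 -0.6] M [-0.05 -0.04 -0.01] w 0.0912 j [ 1.29  0.32  1.56  0.    1.26 -0.02]
shift [-756.8  498.   104.7] rot [ 0.00e+00 -1.00e-02 -1.66e+01]
t 0.50 tcp [0.1488 0.5554 0.4048] xyaw 75.00 z [ 0.  0. -1.] F [ 0.  -1.1 -0.6] M [-0.05 -0.04 -0.01] w 0.0912 j [ 1.29  0.32  1.56  0.    1.26 -0.02]
shift [-278.3  334.6    4.7] rot [ 0.00e+00 -1.00e-02 -1.66e+01]
```

arm_command --steps '[-35,42,0,0,0,-2,-70,84,0,0,0,-4,-105,126,0,0,0,-6,-140,167,0,0,0,-8,-175,209,0,0,0,-10,-210,251,0,0,0,-12,-245,293,0,0,0,-14,-278,334,5,0,0,-16.6]' --gripper 1

```text
t: 1.17
tcp_pos: [0.3413, 0.281, 0.4038]
ee_rot: [0.696, 0.718, 0.001, 0.0]
force: [0.7, 0.5, -0.4]
gripper_width: 0.0914
```

```bash
python3 -c "
from h import *
go((.434,-.3045,.30),91.6)
"
```

```text
t 1.17 tcp [0.3413 0.281  0.4038] xyaw 91.73 z [ 0.001  0.001 -1.   ] F [ 0.7  0.5 -0.4] M [ 0.03 -0.08  0.03] w 0.0914 j [ 0.66  0.11  1.85  0.    1.18 -0.94]
shift [-588.1   74.9  103.4] rot [ 0.07 -0.05  0.13]
```

arm_command --steps '[-40,12,0,0,0,0,-80,24,0,0,0,0,-120,36,0,0,0,0,-160,48,0,0,0,0,-200,55,0,0,0,0,-240,60,0,0,0,0,-280,65,0,0,0,0,-320,70,0,0,0,0]'

```text
t: 1.83
tcp_pos: [0.4207, -0.0388, 0.4039]
ee_rot: [0.696, 0.718, 0.001, 0.0]
force: [1.1, -0.1, -0.9]
gripper_width: 0.0913
```

```bash
python3 -c "
from h import *
go((.434,-.3045,.30),91.6)
"
```

```text
t 1.83 tcp [ 0.4207 -0.0388  0.4039] xyaw 91.72 z [ 0.002  0.001 -1.   ] F [ 1.1 -0.1 -0.9] M [ 0.05 -0.06  0.03] w 0.0913 j [-0.12  0.08  1.88  0.    1.18 -1.72]
shift [-266.1    5.1  103.7] rot [ 0.12 -0.05  0.12]
```

arm_command --steps '[-38,1,0,0,0,0,-76,2,0,0,0,0,-114,2,0,0,0,0,-152,3,0,0,0,0,-190,4,20,0,0,0,-228,5,45,0,0,0,-266,5,70,0.1,0,0,-266,5,100,0.1,0,0]'

```text
t: 2.5
tcp_pos: [0.4348, -0.3094, 0.3048]
ee_rot: [0.698, 0.717, 0.0, 0.005]
force: [0.6, -0.4, -0.4]
gripper_width: 0.0915
```

```bash
python3 -c "
from h import *
a=shot('top','t1')
cv2.imwrite('pics/t1z.png',cv2.resize(a[150:300,270:400],None,fx=4,fy=4,interpolation=2))
go((.434,-.3045,.208),91.6)
"
```

```text
t 2.55 tcp [ 0.4325 -0.3071  0.2968] xyaw 91.52 z [-0.006  0.005 -1.   ] F [-1.1  0.4 -4.3] M [ 0.12  0.02 -0.01] w 0.0915 j [-0.64  0.35  1.82 -0.    0.98 -2.24]
shift [ 2.2  2.1 88.8] rot [-0.35 -0.27 -0.08]
```

View pics/t1z.png

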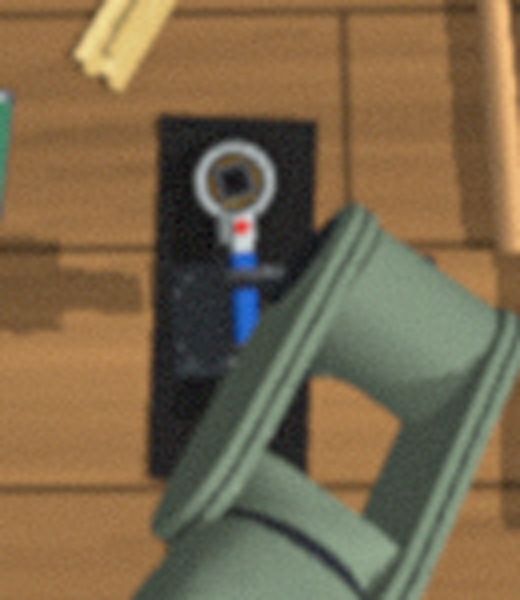

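arm_command --steps '[1,1,12,-0.2,-0.1,0,2,2,28,-0.4,-0.3,0,2,2,44,-0.4,-0.3,0,2,2,60,-0.4,-0.3,0,2,2,72,-0.4,-0.3,0,2,2,82,-0.4,-0.3,0,2,2,89,-0.4,-0.3,0,2,2,89,-0.4,-0.3,0]'

```text
t: 3.22
tcp_pos: [0.4338, -0.3042, 0.2069]
ee_rot: [0.698, 0.717, 0.0, -0.001]
force: [0.6, -0.1, -0.3]
gripper_width: 0.0911
```

```bash
python3 -c "
from h import *
go((.434,-.3045,.208),91.6)
"
```

```text
t 3.22 tcp [ 0.4338 -0.3042  0.2069] xyaw 91.53 z [-0.001  0.001 -1.   ] F [ 0.6 -0.1 -0.3] M [ 0.03  0.02 -0.03] w 0.0911 j [-0.63  0.46  1.93  0.    0.76 -2.23]
shift [-0.3  0.2 -1.1] rot [-0.05 -0.05 -0.07]
```

Close the gripper.

arm_command --steps '[0,0,0,0,0,0,0,0,0,0,0,0,0,0,0,0,0,0,0,0,0,0,0,0,0,0,0,0,0,0,0,0,0,0,0,0,0,0,0,0,0,0,0,0,0,0,0,0]' --gripper -1

```text
t: 3.88
tcp_pos: [0.4337, -0.3043, 0.207]
ee_rot: [0.698, 0.716, 0.0, -0.001]
force: [0.3, 0.2, -0.3]
gripper_width: 0.0406
```

```bash
python3 -c "
from h import *
st()
"
```

```text
t 3.88 tcp [ 0.4337 -0.3043  0.207 ] xyaw 91.53 z [-0.001  0.001 -1.   ] F [ 0.3  0.2 -0.3] M [ 0.06 -0.01 -0.03] w 0.0406 j [-0.63  0.46  1.93  0.    0.76 -2.23]
```

Fingers are still closing; wait, then lift gently.

arm_command --steps '[0,0,0,0,0,0,0,0,0,0,0,0,0,0,0,0,0,0,0,0,0,0,0,0,0,0,0,0,0,0,0,0,0,0,0,0,0,0,0,0,0,0,0,0,0,0,0,0]'

```text
t: 4.55
tcp_pos: [0.4338, -0.3044, 0.2071]
ee_rot: [0.698, 0.716, 0.0, -0.0]
force: [0.3, -2.5, -0.5]
gripper_width: 0.0177
```

```bash
python3 -c "
from h import *
st()
"
```

```text
t 4.55 tcp [ 0.4338 -0.3044  0.2071] xyaw 91.53 z [-0.  0. -1.] F [ 0.3 -2.5 -0.5] M [-0.37 -0.02  0.07] w 0.0177 j [-0.63  0.46  1.92  0.    0.76 -2.23]
```

arm_command --steps '[0,0,-5,0,0,0,0,0,-15,0,0,0,0,0,-30,0,0,0,0,0,-48,0,0,0,0,0,-66,0,0,0,0,0,-84,0,0,0,0,0,-96,0,0,0,0,0,-100,0,0,0]'

```text
t: 5.22
tcp_pos: [0.434, -0.3044, 0.3095]
ee_rot: [0.698, 0.716, 0.0, 0.001]
force: [-0.0, -0.9, -3.6]
gripper_width: 0.0178
```

```bash
python3 -c "
from h import *
go((.4663,-.036,.304),71)
"
```

```text
t 5.22 tcp [ 0.434  -0.3044  0.3095] xyaw 91.53 z [ 0.002 -0.001 -1.   ] F [-0.  -0.9 -3.6] M [ 0.01  0.05 -0.02] w 0.0178 j [-0.63  0.33  1.81  0.    1.   -2.23]
shift [267.4  39.4   5.3] rot [ 0.15  0.05 20.53]
```

arm_command --steps '[10,2,0,0,0,1,40,6,0,0,0,4,80,12,0,0,0,7,120,18,0,0,0,10,160,24,0,0,0,13,200,30,0,0,0,16,238,35,0,0,0,19,260,39,3,0,0,20.5]'

```text
t: 5.88
tcp_pos: [0.4653, -0.0401, 0.3063]
ee_rot: [0.814, 0.581, 0.001, 0.0]
force: [-0.2, -0.4, -3.9]
gripper_width: 0.018
```

```bash
python3 -c "
from h import *
go((.4663,-.036,.304),71)
"
```

```text
t 5.88 tcp [ 0.4653 -0.0401  0.3063] xyaw 71.00 z [ 0.001  0.001 -1.   ] F [-0.2 -0.4 -3.9] M [0.01 0.03 0.03] w 0.0180 j [-0.11  0.24  1.95  0.    0.95 -1.35]
shift [ 4.2 -0.4  2.3] rot [ 0.06 -0.05 -0.  ]
```

arm_command --steps '[4,0,1,0,0,0,4,0,2,0,0,0,4,0,2,0,0,0,4,0,2,0,0,0,4,0,2,0,0,0,4,0,2,0,0,0,4,0,2,0,0,0,4,0,2,0,0,0]'

```text
t: 6.55
tcp_pos: [0.4666, -0.0369, 0.3043]
ee_rot: [0.814, 0.58, 0.001, 0.0]
force: [0.4, -0.5, -3.9]
gripper_width: 0.0176
```

Run:
```python
from h import *
s=st()
for n in("top","scene"):
    im=np.mean([eyes.read_camera(n).astype(float) for _ in range(4)],0); np.save(f"pics/hov_{n}.npy",im)
    im=im.astype(np.uint8)[:,:,::-1]
    p=proj(n,np.array([[.567,-.07,.1]]))[0].astype(int)
    c=im[p[1]-35:p[1]+35,p[0]-45:p[0]+45]
    cv2.imwrite(f"pics/hov_{n}.png",cv2.resize(c,None,fx=7,fy=7,interpolation=2)); print(p-[45,35])
```

```text
t 6.55 tcp [ 0.4666 -0.0369  0.3043] xyaw 70.93 z [ 0.001  0.    -1.   ] F [ 0.4 -0.5 -3.9] M [0.03 0.02 0.04] w 0.0176 j [-0.1   0.25  1.95  0.    0.94 -1.34]
[211 150]
[208 145]
```

View pics/hov_top.png

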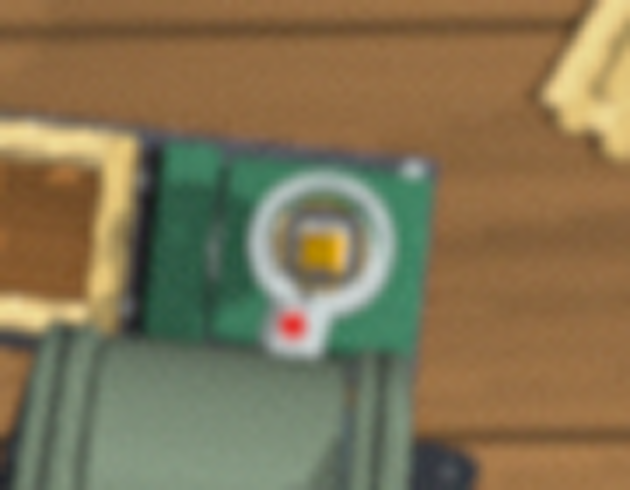

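View pics/hov_scene.png

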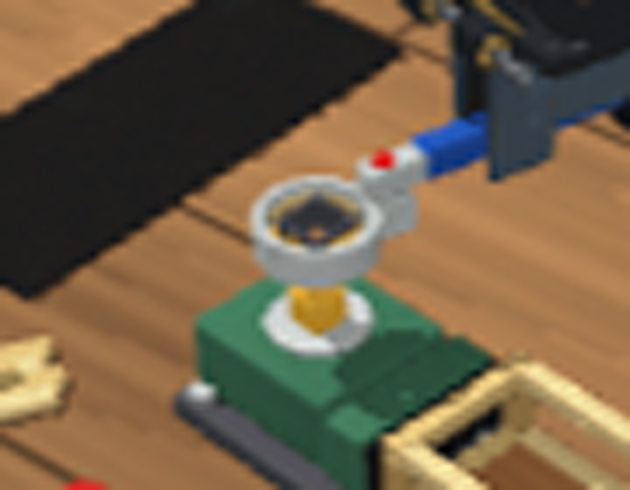

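```bash
cat >> h.py <<'E'
def rect(im,n,z,c,s=.0004,N=100):
    im=im.astype(np.float32); g=np.arange(-N,N+1)*s
    X,Y=np.meshgrid(g,g,indexing='ij')
    uv=proj(n,np.c_[(X+c[0]).ravel(),(Y+c[1]).ravel(),np.full(X.size,z)]).astype(np.float32)
    return X+c[0],Y+c[1],cv2.remap(im,uv[:,0].reshape(X.shape),uv[:,1].reshape(X.shape),cv2.INTER_CUBIC)
E
python3 - <<'E'
from h import *
from scipy.optimize import minimize
im=np.load("pics/hov_top.npy")
def ringfit(im,z,c0,rin=.0205,rout=.030,n="top",yaw=None):
    X,Y,I=rect(im,n,z,c0,N=110)
    sat=I.max(2)-I.min(2); v=cv2.GaussianBlur(I.min(2)-1.0*sat,(0,0),2)
    best=[]
    def f(c):
        r=np.hypot(X-c[0],Y-c[1]); a=np.arctan2(Y-c[1],X-c[0])
        ok=np.ones_like(r,bool)
        if yaw is not None: ok=np.abs((a-np.radians(yaw+180)+np.pi)%(2*np.pi)-np.pi)>.6
        w=1/(1+np.exp((np.abs(r-(rin+rout)/2)-(rout-rin)/2)/.0005))
        return -(v*w*ok).sum()/1e4
    r=minimize(f,c0,method="Nelder-Mead",options=dict(initial_simplex=np.array([c0,(c0[0]+.004,c0[1]),(c0[0],c0[1]+.004)])))
    return r.x,r.fun
print("hover ring", ringfit(im,.1233,(.567,-.07),yaw=-19))
print("mat ring",ringfit(np.load("pics/avg_top.npy"),.026,(.541,-.301),yaw=1.5))
print("collar", ringfit(np.load("pics/avg_top.npy"),.060,(.567,-.07),rin=.0,rout=.026))
im0=np.load("pics/avg_top.npy")
for nm,i in(("start",im0),("hov",im)):
    X,Y,I=rect(i,"top",.085,(.567,-.07)); v=I[...,0]+I[...,1]-2*I[...,2]
    m=(v>200)&(np.hypot(X-.567,Y+.07)<.012); print(nm,X[m].mean(),Y[m].mean(),m.sum()*.16)
# hole angle in hover
for z in(.1233,):
  for c0 in((.566,-.0705),):
    X,Y,I=rect(im,"top",z,c0);X-=c0[0];Y-=c0[1]
    for a,b in((.0115,.0155),(.0125,.0165)):
        w=(np.hypot(X,Y)>a)&(np.hypot(X,Y)<b); v=I[...,0]-I[...,2]
        h=(v*np.exp(4j*np.arctan2(Y,X)))[w].sum();print("hole",np.degrees(np.angle(h))/4)
X,Y,I=rect(im,"top",.1233,(.567,-.07))
o=cv2.resize(np.clip(I*1.4,0,255).astype(np.uint8)[::-1,::-1,::-1],(600,600),interpolation=2);cv2.drawMarker(o,(300,300),(255,0,255),0,20);cv2.imwrite("pics/hr.png",o)
E
```

```text
hover ring (array([ 0.56763863, -0.07012371]), np.float64(-109.26939861063133))
mat ring (array([ 0.54127617, -0.30099873]), np.float64(-92.46979208196939))
collar (array([ 0.56781318, -0.07023504]), np.float64(-154.9443783105176))
start 0.5669610916724981 -0.07064632610216935 228.64000000000001
hov 0.5675034596375617 -0.07137067545304777 194.24
hole 32.289221026892214
hole 14.466847338960616
```

View pics/hr.png

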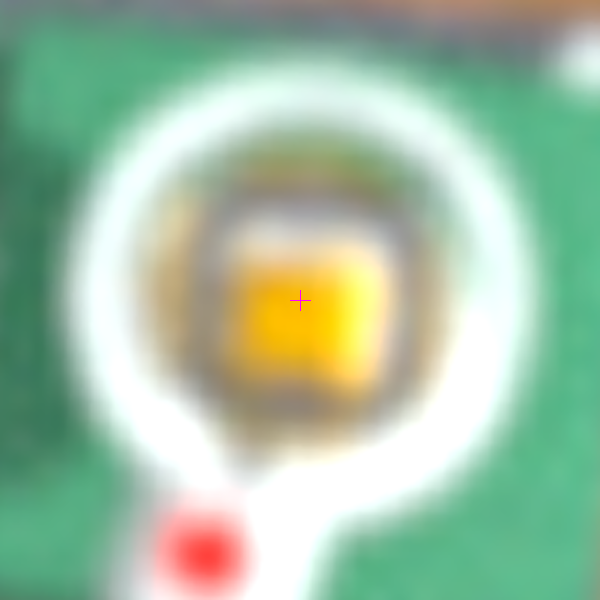

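arm_command --steps '[0,0,3,0,0,0,0,0,7,0,0,0,0,0,11,0,0,0,0,0,15,0,0,0,0,0,19,0,0,0,0,0,22,0,0,0,0,0,25,0,0,0,0,0,25,0,0,0]'

```text
t: 7.62
tcp_pos: [0.4665, -0.0363, 0.2786]
ee_rot: [0.814, 0.581, 0.0, -0.0]
force: [0.4, 1.2, -4.5]
gripper_width: 0.0177
```

```bash
python3 -c "
from h import *
st()
"
```

```text
t 7.62 tcp [ 0.4665 -0.0363  0.2786] xyaw 71.00 z [-0.     0.001 -1.   ] F [ 0.4  1.2 -4.5] M [-0.05  0.08  0.02] w 0.0177 j [-0.1   0.28  1.98  0.    0.88 -1.34]
```

arm_command --steps '[0,0,2,0,0,0,0,0,4,0,0,0,0,0,6,0,0,0,0,0,8,0,0,0,0,0,10,0,0,0,0,0,12,0,0,0,0,0,13,0,0,0,0,0,13,0,0,0]'

```text
t: 8.28
tcp_pos: [0.4666, -0.0363, 0.2654]
ee_rot: [0.814, 0.581, 0.0, -0.0]
force: [0.8, 0.7, -3.8]
gripper_width: 0.0178
```

```bash
python3 -c "
from h import *
st()
"
```

```text
t 8.28 tcp [ 0.4666 -0.0363  0.2654] xyaw 71.00 z [ 0.     0.001 -1.   ] F [ 0.8  0.7 -3.8] M [-0.01 -0.14  0.  ] w 0.0178 j [-0.1   0.3   2.    0.    0.84 -1.34]
```

Run:
```python
from h import *
f=lambda x,y:(160+(x+.5)/6-.5,150+(y+.5)/6-.5)
C=np.array([.5677,-.0702]);a=np.radians(83.2);u=np.array([np.cos(a),np.sin(a)])
for nm,z,ps in(("stop",.056,[(174,85),(155,262)]),("frameL",.066,[(207,92),(186,263)]),("frameR",.066,[(428,115),(405,290)])):
    print(nm,[round(float((onz("top",f(*p),z)[:2]-C)@u),4) for p in ps])
for st_ in(5,6,7):
  print(st_,[(round(106.5*np.sin(np.radians(k*st_)),1),round(106.5*(1-np.cos(np.radians(k*st_))),1)) for k in range(1,9)])
```

```text
stop [0.2224, 0.2213]
frameL [0.2029, 0.2032]
frameR [0.0858, 0.0874]
5 [(np.float64(9.3), np.float64(0.4)), (np.float64(18.5), np.float64(1.6)), (np.float64(27.6), np.float64(3.6)), (np.float64(36.4), np.float64(6.4)), (np.float64(45.0), np.float64(10.0)), (np.float64(53.2), np.float64(14.3)), (np.float64(61.1), np.float64(19.3)), (np.float64(68.5), np.float64(24.9))]
6 [(np.float64(11.1), np.float64(0.6)), (np.float64(22.1), np.float64(2.3)), (np.float64(32.9), np.float64(5.2)), (np.float64(43.3), np.float64(9.2)), (np.float64(53.2), np.float64(14.3)), (np.float64(62.6), np.float64(20.3)), (np.float64(71.3), np.float64(27.4)), (np.float64(79.1), np.float64(35.2))]
7 [(np.float64(13.0), np.float64(0.8)), (np.float64(25.8), np.float64(3.2)), (np.float64(38.2), np.float64(7.1)), (np.float64(50.0), np.float64(12.5)), (np.float64(61.1), np.float64(19.3)), (np.float64(71.3), np.float64(27.4)), (np.float64(80.4), np.float64(36.6)), (np.float64(88.3), np.float64(46.9))]
```

arm_command --steps '[-11.1,0.6,1,0,0,-6,-22.1,2.3,1,0,0,-12,-32.9,5.2,1,0,0,-18,-43.3,9.2,1,0,0,-24,-53.2,14.3,1,0,0,-30,-62.6,20.3,1,0,0,-36,-71.3,27.4,1,0,0,-42,-79.1,35.2,1,0,0,-48]'

```text
t: 8.95
tcp_pos: [0.4746, -0.1229, 0.2646]
ee_rot: [0.506, 0.863, 0.001, 0.0]
force: [3.0, 2.0, -4.2]
gripper_width: 0.018
```

```bash
cat >> h.py <<'E'
C=np.array([.5677,-.0702])
def tq():
    s=st(); w=s["yaw"]-90; F=s["force"]; d=s["tcp_pos"][:2]-C
    M=s["wrist_torque"][2]+d[0]*F[1]-d[1]*F[0]
    print("w %.2f  r %.4f ang %.2f  torque on tool about spindle %.3f (z only %.3f)"%(w,np.hypot(*d),np.degrees(np.arctan2(-d[1],-d[0])),M,s["wrist_torque"][2])); return s
E
python3 - <<'E'
from h import *
tq()
im=shot('top','s1')
p=[211,150]
cv2.imwrite('pics/s1z.png',cv2.resize(im[130:230,150:310],None,fx=4.5,fy=4.5,interpolation=2))
E
```

```text
t 8.95 tcp [ 0.4746 -0.1229  0.2646] xyaw 119.23 z [ 0.002  0.001 -1.   ] F [ 3.   2.  -4.2] M [ 0.39 -0.44 -0.18] w 0.0180 j [-0.28  0.33  1.95  0.    0.86 -2.36]
w 29.23  r 0.1070 ang 29.50  torque on tool about spindle -0.210 (z only -0.178)
```

View pics/s1z.png

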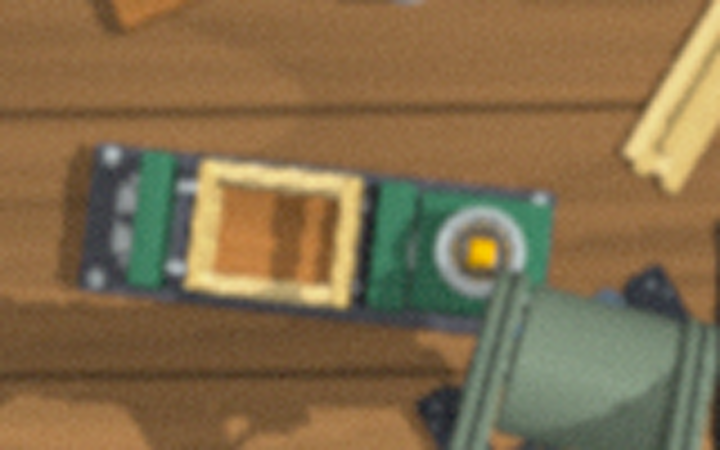

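arm_command --steps '[9.3,0.4,0,0,0,5,18.5,1.6,0,0,0,10,27.6,3.6,0,0,0,15,36.4,6.4,0,0,0,20,45.0,10.0,0,0,0,25,53.2,14.3,0,0,0,30,61.1,19.3,0,0,0,35,68.5,24.9,0,0,0,40]'

```text
t: 9.67
tcp_pos: [0.463, -0.0516, 0.2647]
ee_rot: [0.77, 0.638, 0.0, 0.001]
force: [1.4, -1.8, -5.2]
gripper_width: 0.0179
```

Run:
```python
from h import *
tq()
```

```text
t 9.67 tcp [ 0.463  -0.0516  0.2647] xyaw 79.26 z [ 0.002 -0.001 -1.   ] F [ 1.4 -1.8 -5.2] M [-0.24 -0.24  0.61] w 0.0179 j [-0.14  0.29  2.01 -0.    0.84 -1.52]
w -10.74  r 0.1064 ang -10.07  torque on tool about spindle 0.775 (z only 0.610)
```

arm_command --steps '[9.3,0.4,0,0,0,5,18.5,1.6,0,0,0,10,27.6,3.6,0,0,0,15,36.4,6.4,0,0,0,20,45.0,10.0,0,0,0,25,53.2,14.3,0,0,0,30,61.1,19.3,0,0,0,35,68.5,24.9,0,0,0,40]'

```text
t: 10.33
tcp_pos: [0.5, 0.0115, 0.2646]
ee_rot: [0.942, 0.334, -0.0, 0.001]
force: [-0.0, -1.7, -5.1]
gripper_width: 0.018
```

Run:
```python
from h import *
tq()
im=shot('top','s2')
cv2.imwrite('pics/s2z.png',cv2.resize(im[130:230,150:310],None,fx=4.5,fy=4.5,interpolation=2))
```

```text
t 10.33 tcp [0.5    0.0115 0.2646] xyaw 39.06 z [ 0.001 -0.003 -1.   ] F [-0.  -1.7 -5.1] M [-0.32 -0.05  0.64] w 0.0180 j [ 0.    0.34  1.93 -0.    0.87 -0.68]
w -50.94  r 0.1061 ang -50.37  torque on tool about spindle 0.757 (z only 0.639)
```

View pics/s2z.png

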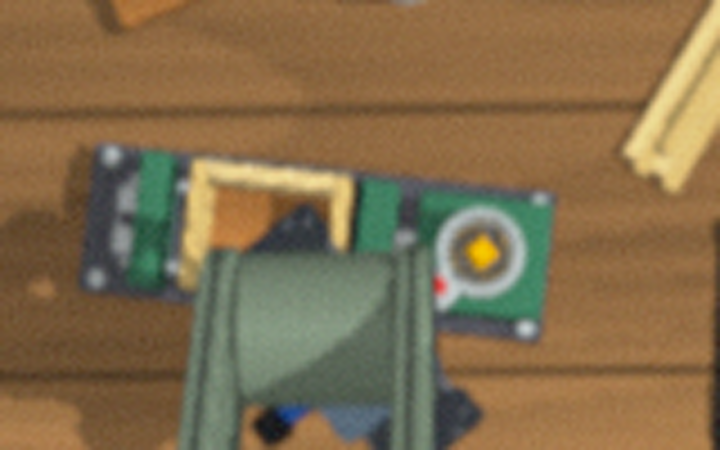

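arm_command --steps '[3.7,0.1,0,0,0,2,7.4,0.3,0,0,0,4,11.1,0.6,0,0,0,6,14.8,1.0,0,0,0,8,18.5,1.6,0,0,0,10,22.1,2.3,0,0,0,12,25.8,3.2,0,0,0,14,29.4,4.1,0,0,0,16]'

```text
t: 11.05
tcp_pos: [0.5259, 0.0273, 0.2644]
ee_rot: [0.98, 0.198, -0.0, 0.001]
force: [-1.1, -1.2, -2.9]
gripper_width: 0.0178
```

Run:
```python
from h import *
tq()
im=shot('top','s3');im2=shot('scene','s3s')
cv2.imwrite('pics/s3z.png',np.hstack([cv2.resize(im[150:220,160:260],None,fx=4,fy=4,interpolation=2),cv2.resize(im2[175:245,230:330],None,fx=4,fy=4,interpolation=2)]))
```

```text
t 11.05 tcp [0.5259 0.0273 0.2644] xyaw 22.89 z [-0.    -0.003 -1.   ] F [-1.1 -1.2 -2.9] M [-0.31  0.09  0.57] w 0.0178 j [ 0.03  0.38  1.87 -0.    0.89 -0.37]
w -67.11  r 0.1061 ang -66.79  torque on tool about spindle 0.723 (z only 0.566)
```

View pics/s3z.png

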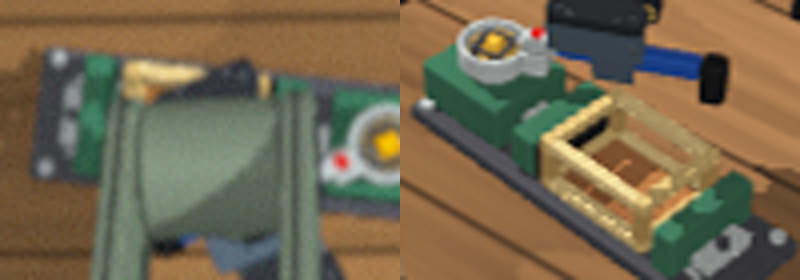

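arm_command --steps '[1.4,0,0,0,0,0.75,2.8,0,0,0,0,1.5,4.2,0.1,0,0,0,2.25,5.6,0.1,0,0,0,3,7.0,0.2,0,0,0,3.75,8.4,0.3,0,0,0,4.5,9.8,0.5,0,0,0,5.25,11.1,0.6,0,0,0,6]'

```text
t: 11.82
tcp_pos: [0.5365, 0.0312, 0.2643]
ee_rot: [0.989, 0.147, -0.001, 0.001]
force: [-0.2, -0.6, -2.3]
gripper_width: 0.018
```

Run:
```python
from h import *
tq()
im=shot('top','s4');im2=shot('scene','s4s')
cv2.imwrite('pics/s4z.png',np.hstack([cv2.resize(im[150:220,160:260],None,fx=4,fy=4,interpolation=2),cv2.resize(im2[175:245,230:330],None,fx=4,fy=4,interpolation=2)]))
```

```text
t 11.82 tcp [0.5365 0.0312 0.2643] xyaw 16.87 z [-0.001 -0.003 -1.   ] F [-0.2 -0.6 -2.3] M [-0.3   0.18  0.56] w 0.0180 j [ 0.04  0.39  1.85 -0.    0.9  -0.26]
w -73.13  r 0.1061 ang -72.90  torque on tool about spindle 0.600 (z only 0.561)
```

View pics/s4z.png

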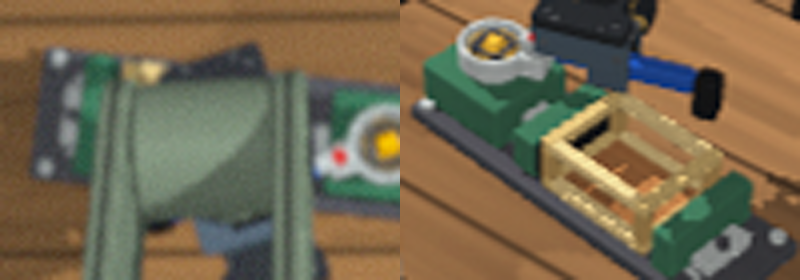

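arm_command --steps '[1.4,0,0,0,0,0.75,2.8,0,0,0,0,1.5,4.2,0.1,0,0,0,2.25,5.6,0.1,0,0,0,3,7.0,0.2,0,0,0,3.75,8.4,0.3,0,0,0,4.5,9.8,0.5,0,0,0,5.25,11.1,0.6,0,0,0,6]'

```text
t: 12.58
tcp_pos: [0.5473, 0.0339, 0.2642]
ee_rot: [0.996, 0.095, -0.001, 0.001]
force: [-2.3, -0.2, -1.6]
gripper_width: 0.0177
```

Run:
```python
from h import *
tq()
```

```text
t 12.58 tcp [0.5473 0.0339 0.2642] xyaw 10.86 z [-0.002 -0.003 -1.   ] F [-2.3 -0.2 -1.6] M [-0.26  0.33  0.71] w 0.0177 j [ 0.04  0.41  1.82 -0.    0.91 -0.15]
w -79.14  r 0.1061 ang -78.90  torque on tool about spindle 0.959 (z only 0.714)
```

arm_command --steps '[0,0,0,0,0,0,0,0,0,0,0,0,0,0,0,0,0,0,0,0,0,0,0,0,0,0,0,0,0,0,0,0,0,0,0,0,0,0,0,0,0,0,0,0,0,0,0,0]'

```text
t: 13.25
tcp_pos: [0.5473, 0.0339, 0.2643]
ee_rot: [0.996, 0.095, -0.001, 0.001]
force: [-0.9, -0.4, -3.3]
gripper_width: 0.0175
```

Run:
```python
from h import *
tq()
im2=shot('scene','s5s');im=shot('top','s5')
cv2.imwrite('pics/s5z.png',np.hstack([cv2.resize(im[150:220,160:260],None,fx=4,fy=4,interpolation=2),cv2.resize(im2[175:245,230:330],None,fx=4,fy=4,interpolation=2)]))
```

```text
t 13.25 tcp [0.5473 0.0339 0.2643] xyaw 10.86 z [-0.001 -0.003 -1.   ] F [-0.9 -0.4 -3.3] M [-0.18  0.1   0.63] w 0.0175 j [ 0.04  0.41  1.82 -0.    0.91 -0.15]
w -79.14  r 0.1061 ang -78.94  torque on tool about spindle 0.733 (z only 0.625)
```

View pics/s5z.png

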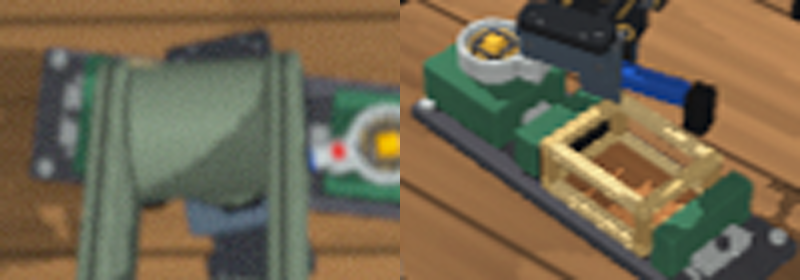

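arm_command --steps '[0.6,0,0,0,0,0.3,1.1,0,0,0,0,0.6,1.7,0,0,0,0,0.9,2.2,0,0,0,0,1.2,2.8,0,0,0,0,1.5,3.3,0,0,0,0,1.8,3.9,0.1,0,0,0,2.1,4.5,0.1,0,0,0,2.4]'

```text
t: 14.02
tcp_pos: [0.5517, 0.0347, 0.2642]
ee_rot: [0.997, 0.073, -0.001, 0.001]
force: [-3.0, -1.4, -1.3]
gripper_width: 0.0179
```

Run:
```python
from h import *
tq()
```

```text
t 14.02 tcp [0.5517 0.0347 0.2642] xyaw 8.43 z [-0.002 -0.003 -1.   ] F [-3.  -1.4 -1.3] M [-0.34  0.42  0.67] w 0.0179 j [ 0.04  0.41  1.81 -0.    0.92 -0.1 ]
w -81.57  r 0.1061 ang -81.34  torque on tool about spindle 1.011 (z only 0.672)
```

arm_command --steps '[0.6,0,0,0,0,0.3,1.1,0,0,0,0,0.6,1.7,0,0,0,0,0.9,2.2,0,0,0,0,1.2,2.8,0,0,0,0,1.5,3.3,0,0,0,0,1.8,3.9,0.1,0,0,0,2.1,4.5,0.1,0,0,0,2.4]'

```text
t: 14.68
tcp_pos: [0.5562, 0.0352, 0.2642]
ee_rot: [0.999, 0.052, -0.001, 0.001]
force: [-2.7, 0.1, -0.5]
gripper_width: 0.0178
```

```bash
python3 - <<'E'
from h import *
tq()
im2=np.mean([eyes.read_camera("scene").astype(float) for _ in range(4)],0).astype(np.uint8)[:,:,::-1]
cv2.imwrite("pics/s6s.png",im2)
tq()
E
python3 - <<'E'
import cv2,numpy as np
a=cv2.imread("pics/s6s.png");b=cv2.imread("pics/s5s.png")
f=lambda i:cv2.resize(i[185:255,250:335],None,fx=7,fy=7,interpolation=2)
cv2.imwrite("pics/s6z.png",f(a))
E
```

```text
t 14.68 tcp [0.5562 0.0352 0.2642] xyaw 5.99 z [-0.002 -0.002 -1.   ] F [-2.7  0.1 -0.5] M [-0.28  0.46  0.71] w 0.0178 j [ 0.04  0.42  1.8  -0.    0.92 -0.06]
w -84.01  r 0.1061 ang -83.78  torque on tool about spindle 0.990 (z only 0.706)
t 14.88 tcp [0.5563 0.0353 0.2642] xyaw 6.02 z [-0.002 -0.002 -1.   ] F [-1.6  0.2 -1.7] M [-0.23  0.37  0.63] w 0.0176 j [ 0.04  0.42  1.8  -0.    0.92 -0.06]
w -83.98  r 0.1061 ang -83.81  torque on tool about spindle 0.804 (z only 0.633)
```

View pics/s6z.png

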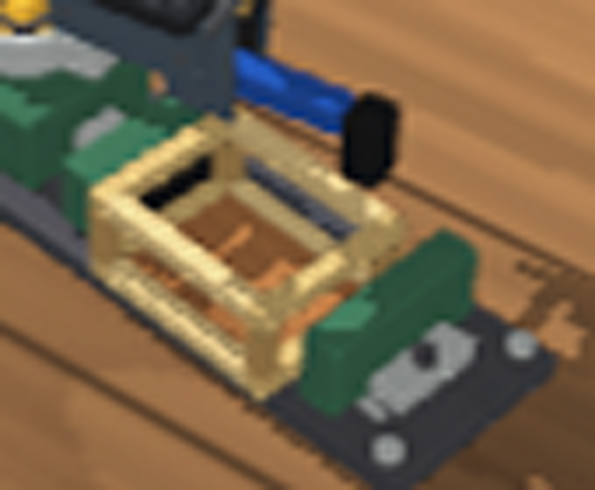

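arm_command --steps '[-11.1,0.6,0,0,0,-6,-22.1,2.3,0,0,0,-12,-32.9,5.2,0,0,0,-18,-43.3,9.2,0,0,0,-24,-53.2,14.3,0,0,0,-30,-62.6,20.3,0,0,0,-36,-71.3,27.4,0,0,0,-42,-79.1,35.2,0,0,0,-48]'

```text
t: 15.55
tcp_pos: [0.4816, -0.0082, 0.2644]
ee_rot: [0.89, 0.455, 0.0, 0.001]
force: [2.7, -0.3, -6.2]
gripper_width: 0.0177
```

Run:
```python
from h import *
tq()
```

```text
t 15.55 tcp [ 0.4816 -0.0082  0.2644] xyaw 54.14 z [ 0.001 -0.001 -1.   ] F [ 2.7 -0.3 -6.2] M [-0.04 -0.27 -0.05] w 0.0177 j [-0.04  0.32  1.97 -0.    0.85 -0.98]
w -35.86  r 0.1061 ang -35.73  torque on tool about spindle -0.186 (z only -0.045)
```

arm_command --steps '[-11.1,0.6,0,0,0,-6,-22.1,2.3,0,0,0,-12,-32.9,5.2,0,0,0,-18,-43.3,9.2,0,0,0,-24,-53.2,14.3,0,0,0,-30,-62.6,20.3,0,0,0,-36,-71.3,27.4,0,0,0,-42,-79.1,35.2,0,0,0,-48]'

```text
t: 16.22
tcp_pos: [0.4637, -0.0934, 0.2643]
ee_rot: [0.628, 0.778, 0.001, 0.001]
force: [0.5, 0.5, -4.0]
gripper_width: 0.0179
```

Run:
```python
from h import *
tq()
o=[]
for n,(x,y) in(("top",(160,145)),("scene",(235,180))):
    im=np.mean([eyes.read_camera(n).astype(float) for _ in range(4)],0); np.save(f"pics/b_{n}.npy",im)
    o.append(cv2.resize(im.astype(np.uint8)[y:y+75,x:x+115,::-1],None,fx=6.5,fy=6.5,interpolation=2)[:290*2])
cv2.imwrite("pics/b1.png",o[0]);cv2.imwrite("pics/b2.png",o[1])
```

```text
t 16.22 tcp [ 0.4637 -0.0934  0.2643] xyaw 102.25 z [ 0.002  0.    -1.   ] F [ 0.5  0.5 -4. ] M [0.15 0.11 0.02] w 0.0179 j [-0.22  0.3   1.99  0.    0.84 -2.01]
w 12.25  r 0.1066 ang 12.56  torque on tool about spindle -0.021 (z only 0.024)
```

View pics/b1.png

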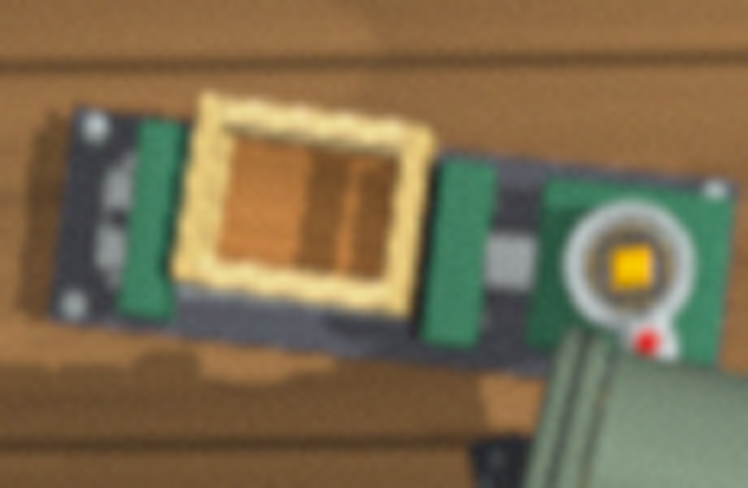

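View pics/b2.png

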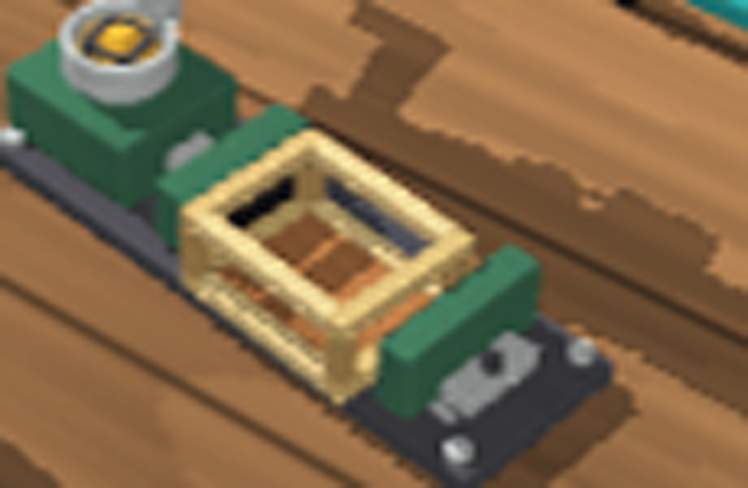

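arm_command --steps '[3.7,0.1,0,0,0,2,7.4,0.3,0,0,0,4,11.1,0.6,0,0,0,6,14.8,1.0,0,0,0,8,18.5,1.6,0,0,0,10,22.1,2.3,0,0,0,12,25.8,3.2,0,0,0,14,29.4,4.1,0,0,0,16]'

```text
t: 17.28
tcp_pos: [0.4616, -0.0627, 0.2646]
ee_rot: [0.732, 0.682, -0.0, 0.001]
force: [-1.0, -2.2, -3.6]
gripper_width: 0.0179
```

```bash
cat > sq.py <<'E'
from h import *
import sys
tq()
im=np.mean([eyes.read_camera("top").astype(float) for _ in range(2)],0)
X,Y,I=rect(im,"top",.076,C,N=50); v=I[...,0]+I[...,1]-2*I[...,2]
m=v>170; X0=X[m].mean();Y0=Y[m].mean()
ct=max(cv2.findContours(m.astype(np.uint8),0,1)[0],key=cv2.contourArea)
r=cv2.minAreaRect(ct); print("rect (cv x=world y,cv y=world x)",r)
ph=np.arctan2(Y-Y0,X-X0);rr=np.hypot(X-X0,Y-Y0);w=(rr<.014)
h=(np.clip(v,0,250)*np.exp(4j*ph)*rr**2)[w].sum(); print("square corner phase-> flats deg", np.degrees(np.angle(-h))/4)
cv2.imwrite(f"pics/{sys.argv[1]}.png",cv2.resize(im.astype(np.uint8)[145:220,160:275,::-1],None,fx=6.5,fy=6.5,interpolation=2))
E
python3 sq.py c1
```

```text
t 17.28 tcp [ 0.4616 -0.0627  0.2646] xyaw 85.94 z [ 0.002 -0.002 -1.   ] F [-1.  -2.2 -3.6] M [-0.44  0.29 -0.16] w 0.0179 j [-0.16  0.29  2.01 -0.    0.84 -1.66]
w -4.06  r 0.1064 ang -4.02  torque on tool about spindle 0.081 (z only -0.159)
rect (cv x=world y,cv y=world x) ((49.0, 51.0), (50.0, 48.0), 90.0)
square corner phase-> flats deg 3.3892250806161255
```

View pics/c1.png

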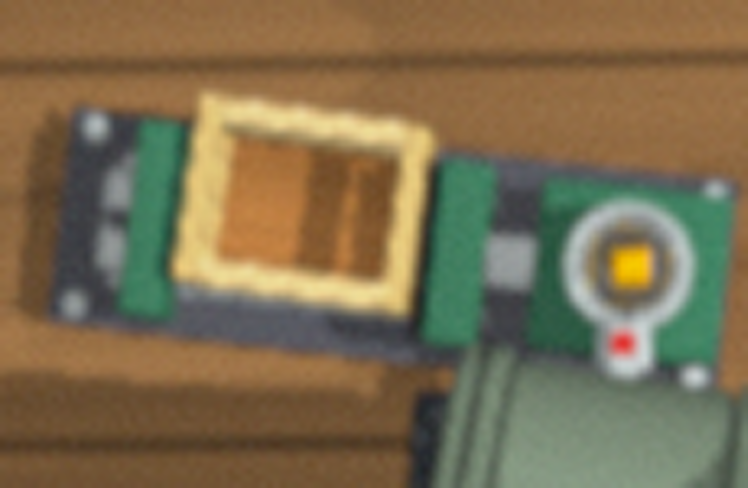

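arm_command --steps '[1.9,0,0,0,0,1,3.7,0.1,0,0,0,2,5.6,0.1,0,0,0,3,7.4,0.3,0,0,0,4,9.3,0.4,0,0,0,5,11.1,0.6,0,0,0,6,13,0.8,0,0,0,7,14.8,1,0,0,0,8]'

```text
t: 18.05
tcp_pos: [0.4636, -0.0483, 0.2645]
ee_rot: [0.777, 0.63, -0.001, 0.002]
force: [-1.7, -5.1, -3.0]
gripper_width: 0.0178
```

```bash
python3 sq.py c2
```

```text
t 18.05 tcp [ 0.4636 -0.0483  0.2645] xyaw 78.06 z [ 0.002 -0.004 -1.   ] F [-1.7 -5.1 -3. ] M [-1.05  0.34  0.08] w 0.0178 j [-0.13  0.3   2.01 -0.    0.84 -1.49]
w -11.94  r 0.1064 ang -11.89  torque on tool about spindle 0.651 (z only 0.079)
rect (cv x=world y,cv y=world x) ((48.5, 51.0), (50.0, 47.0), 90.0)
square corner phase-> flats deg 3.408663230927822
```

View pics/c2.png

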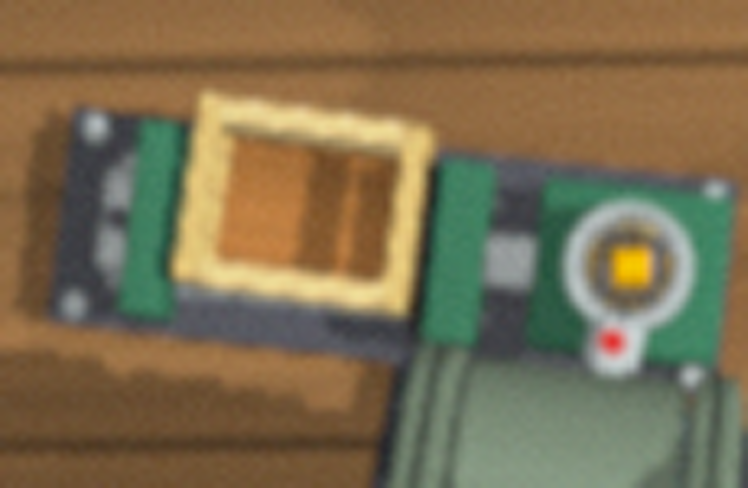

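arm_command --steps '[0.9,0,0,0,0,0.5,1.9,0,0,0,0,1,2.8,0,0,0,0,1.5,3.7,0.1,0,0,0,2,4.6,0.1,0,0,0,2.5,5.6,0.1,0,0,0,3,6.5,0.2,0,0,0,3.5,7.4,0.3,0,0,0,4]'

```text
t: 18.82
tcp_pos: [0.4654, -0.0411, 0.2645]
ee_rot: [0.798, 0.602, -0.001, 0.002]
force: [-2.4, -4.5, -2.8]
gripper_width: 0.0181
```

```bash
python3 sq.py c3
```

```text
t 18.82 tcp [ 0.4654 -0.0411  0.2645] xyaw 74.06 z [ 0.001 -0.004 -1.   ] F [-2.4 -4.5 -2.8] M [-0.88  0.3   0.12] w 0.0181 j [-0.11  0.3   2.   -0.01  0.84 -1.4 ]
w -15.94  r 0.1064 ang -15.89  torque on tool about spindle 0.654 (z only 0.124)
rect (cv x=world y,cv y=world x) ((48.5, 50.5), (49.0, 47.0), 90.0)
square corner phase-> flats deg -2.41975256299198
```

arm_command --steps '[0.9,0,0,0,0,0.5,1.9,0,0,0,0,1,2.8,0,0,0,0,1.5,3.7,0.1,0,0,0,2,4.6,0.1,0,0,0,2.5,5.6,0.1,0,0,0,3,6.5,0.2,0,0,0,3.5,7.4,0.3,0,0,0,4]'

```text
t: 19.58
tcp_pos: [0.4677, -0.0339, 0.2645]
ee_rot: [0.819, 0.574, -0.001, 0.002]
force: [-1.7, -3.7, -3.2]
gripper_width: 0.0179
```

```bash
python3 sq.py c4
```

```text
t 19.58 tcp [ 0.4677 -0.0339  0.2645] xyaw 70.05 z [ 0.001 -0.004 -1.   ] F [-1.7 -3.7 -3.2] M [-0.83  0.31  0.17] w 0.0179 j [-0.1   0.3   2.   -0.01  0.84 -1.31]
w -19.95  r 0.1064 ang -19.93  torque on tool about spindle 0.601 (z only 0.166)
rect (cv x=world y,cv y=world x) ((48.83784103393555, 50.47296905517578), (47.51130676269531, 50.306087493896484), 9.462322235107422)
square corner phase-> flats deg -7.287987540103528
```

View pics/c4.png

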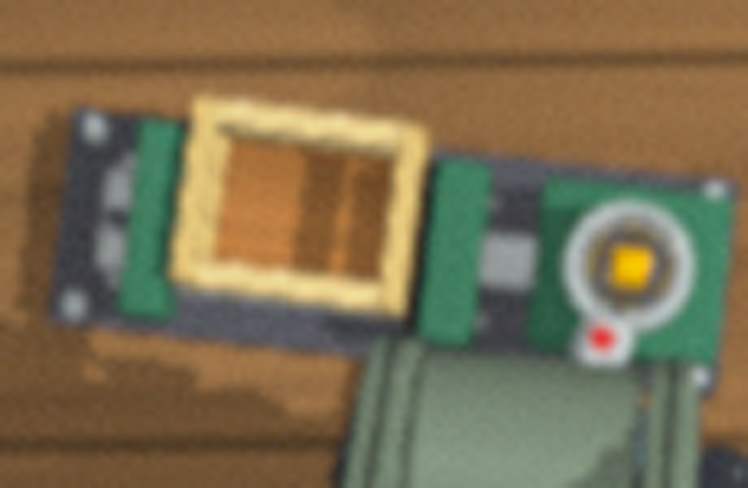

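arm_command --steps '[0.9,0,0,0,0,0.5,1.9,0,0,0,0,1,2.8,0,0,0,0,1.5,3.7,0.1,0,0,0,2,4.6,0.1,0,0,0,2.5,5.6,0.1,0,0,0,3,6.5,0.2,0,0,0,3.5,7.4,0.3,0,0,0,4]'

```text
t: 20.35
tcp_pos: [0.4705, -0.027, 0.2644]
ee_rot: [0.838, 0.545, -0.001, 0.002]
force: [-1.3, -5.6, -3.9]
gripper_width: 0.018
```

```bash
python3 sq.py c5
```

```text
t 20.35 tcp [ 0.4705 -0.027   0.2644] xyaw 66.04 z [ 0.001 -0.004 -1.   ] F [-1.3 -5.6 -3.9] M [-0.88  0.28  0.18] w 0.0180 j [-0.08  0.3   2.   -0.01  0.84 -1.23]
w -23.96  r 0.1064 ang -23.95  torque on tool about spindle 0.782 (z only 0.178)
rect (cv x=world y,cv y=world x) ((48.735294342041016, 50.55882263183594), (47.77951431274414, 50.68994140625), 14.03624439239502)
square corner phase-> flats deg -13.136001358177923
```

View pics/c5.png

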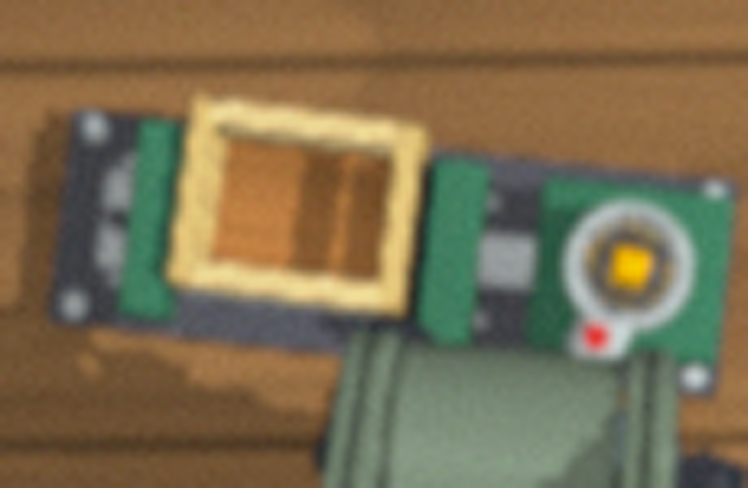

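arm_command --steps '[0.7,0,0,0,0,0.4,1.5,0,0,0,0,0.8,2.2,0,0,0,0,1.2,3,0,0,0,0,1.6,3.7,0.1,0,0,0,2,4.5,0.1,0,0,0,2.4,5.2,0.1,0,0,0,2.8,5.9,0.2,0,0,0,3.2]'

```text
t: 21.12
tcp_pos: [0.4731, -0.0217, 0.2644]
ee_rot: [0.853, 0.521, -0.001, 0.002]
force: [-0.8, -5.4, -2.9]
gripper_width: 0.0177
```

```bash
python3 sq.py c6
```

```text
t 21.12 tcp [ 0.4731 -0.0217  0.2644] xyaw 62.84 z [ 0.001 -0.005 -1.   ] F [-0.8 -5.4 -2.9] M [-0.93  0.25  0.19] w 0.0177 j [-0.07  0.31  1.99 -0.01  0.84 -1.16]
w -27.16  r 0.1064 ang -27.16  torque on tool about spindle 0.741 (z only 0.188)
rect (cv x=world y,cv y=world x) ((49.141502380371094, 50.75470733642578), (47.93882751464844, 49.175071716308594), 15.94539737701416)
square corner phase-> flats deg -13.154236555546893
```

View pics/c6.png

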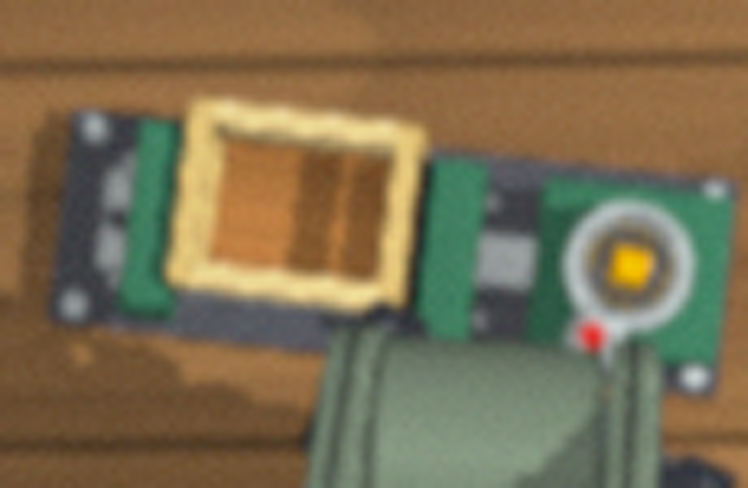

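arm_command --steps '[0.7,0,0,0,0,0.4,1.5,0,0,0,0,0.8,2.2,0,0,0,0,1.2,3,0,0,0,0,1.6,3.7,0.1,0,0,0,2,4.5,0.1,0,0,0,2.4,5.2,0.1,0,0,0,2.8,5.9,0.2,0,0,0,3.2]'

```text
t: 21.88
tcp_pos: [0.4759, -0.0164, 0.2643]
ee_rot: [0.868, 0.497, -0.001, 0.002]
force: [-1.6, -4.2, -3.3]
gripper_width: 0.0176
```

```bash
python3 sq.py c7
```

```text
t 21.88 tcp [ 0.4759 -0.0164  0.2643] xyaw 59.64 z [ 0.001 -0.005 -1.   ] F [-1.6 -4.2 -3.3] M [-0.86  0.28  0.16] w 0.0176 j [-0.06  0.31  1.98 -0.01  0.85 -1.09]
w -30.36  r 0.1064 ang -30.37  torque on tool about spindle 0.628 (z only 0.161)
rect (cv x=world y,cv y=world x) ((49.35000228881836, 50.44999694824219), (48.38284683227539, 49.963985443115234), 18.434947967529297)
square corner phase-> flats deg -17.60916687200567
```

arm_command --steps '[0.7,0,0,0,0,0.4,1.5,0,0,0,0,0.8,2.2,0,0,0,0,1.2,3,0,0,0,0,1.6,3.7,0.1,0,0,0,2,4.5,0.1,0,0,0,2.4,5.2,0.1,0,0,0,2.8,5.9,0.2,0,0,0,3.2]'

```text
t: 22.65
tcp_pos: [0.4791, -0.0114, 0.2643]
ee_rot: [0.881, 0.473, -0.001, 0.002]
force: [-1.9, -5.3, -2.7]
gripper_width: 0.0177
```

```bash
python3 sq.py c8
```

```text
t 22.65 tcp [ 0.4791 -0.0114  0.2643] xyaw 56.43 z [ 0.001 -0.005 -1.   ] F [-1.9 -5.3 -2.7] M [-0.86  0.28  0.25] w 0.0177 j [-0.05  0.31  1.98 -0.01  0.85 -1.03]
w -33.57  r 0.1063 ang -33.58  torque on tool about spindle 0.827 (z only 0.249)
rect (cv x=world y,cv y=world x) ((49.03485107421875, 51.124664306640625), (48.61957550048828, 48.25712966918945), 21.250505447387695)
square corner phase-> flats deg -20.698204710951572
```

View pics/c8.png

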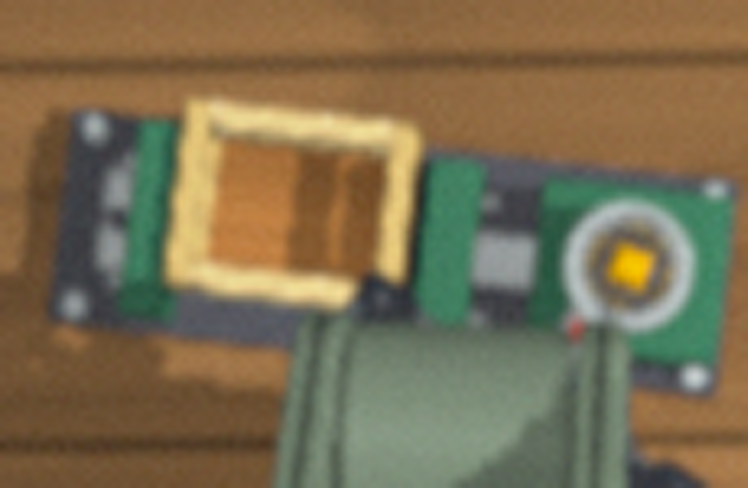

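arm_command --steps '[0.6,0,0,0,0,0.3,1.1,0,0,0,0,0.6,1.7,0,0,0,0,0.9,2.2,0,0,0,0,1.2,2.8,0,0,0,0,1.5,3.3,0,0,0,0,1.8,3.9,0.1,0,0,0,2.1,4.5,0.1,0,0,0,2.4]'

```text
t: 23.42
tcp_pos: [0.4816, -0.0077, 0.2643]
ee_rot: [0.891, 0.454, -0.001, 0.002]
force: [-2.4, -4.6, -1.9]
gripper_width: 0.0175
```

```bash
python3 sq.py c9
```

```text
t 23.42 tcp [ 0.4816 -0.0077  0.2643] xyaw 54.04 z [ 0.    -0.005 -1.   ] F [-2.4 -4.6 -1.9] M [-0.96  0.31  0.2 ] w 0.0175 j [-0.04  0.32  1.97 -0.01  0.85 -0.98]
w -35.96  r 0.1064 ang -36.00  torque on tool about spindle 0.749 (z only 0.202)
rect (cv x=world y,cv y=world x) ((48.96893310546875, 50.575439453125), (47.37615203857422, 49.606258392333984), 22.380136489868164)
square corner phase-> flats deg -23.806854443084735
```

arm_command --steps '[0.6,0,0,0,0,0.3,1.1,0,0,0,0,0.6,1.7,0,0,0,0,0.9,2.2,0,0,0,0,1.2,2.8,0,0,0,0,1.5,3.3,0,0,0,0,1.8,3.9,0.1,0,0,0,2.1,4.5,0.1,0,0,0,2.4]'

```text
t: 24.18
tcp_pos: [0.4844, -0.0041, 0.2643]
ee_rot: [0.9, 0.435, -0.001, 0.002]
force: [-1.7, -5.4, -2.9]
gripper_width: 0.0176
```

```bash
python3 sq.py c10
```

```text
t 24.18 tcp [ 0.4844 -0.0041  0.2643] xyaw 51.63 z [ 0.    -0.005 -1.   ] F [-1.7 -5.4 -2.9] M [-0.97  0.27  0.16] w 0.0176 j [-0.03  0.32  1.97 -0.01  0.85 -0.93]
w -38.37  r 0.1064 ang -38.43  torque on tool about spindle 0.723 (z only 0.160)
rect (cv x=world y,cv y=world x) ((48.98866653442383, 50.52408218383789), (47.47637176513672, 49.71181106567383), 25.20112419128418)
square corner phase-> flats deg -26.345547503125037
```

View pics/c10.png

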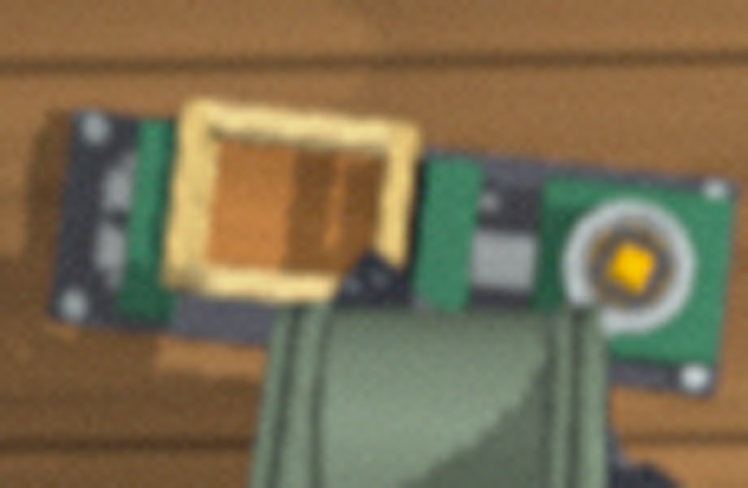

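arm_command --steps '[0.6,0,0,0,0,0.3,1.1,0,0,0,0,0.6,1.7,0,0,0,0,0.9,2.2,0,0,0,0,1.2,2.8,0,0,0,0,1.5,3.3,0,0,0,0,1.8,3.9,0.1,0,0,0,2.1,4.5,0.1,0,0,0,2.4]'

```text
t: 24.95
tcp_pos: [0.4872, -0.0006, 0.2643]
ee_rot: [0.909, 0.416, -0.001, 0.002]
force: [-1.7, -3.9, -2.6]
gripper_width: 0.0179
```

```bash
python3 -c "
from h import *
tq()"
```

```text
t 24.95 tcp [ 0.4872 -0.0006  0.2643] xyaw 49.23 z [ 0.    -0.005 -1.   ] F [-1.7 -3.9 -2.6] M [-0.96  0.26  0.2 ] w 0.0179 j [-0.02  0.32  1.96 -0.01  0.86 -0.88]
w -40.77  r 0.1064 ang -40.87  torque on tool about spindle 0.635 (z only 0.199)
```

arm_command --steps '[0.6,0,0,0,0,0.3,1.1,0,0,0,0,0.6,1.7,0,0,0,0,0.9,2.2,0,0,0,0,1.2,2.8,0,0,0,0,1.5,3.3,0,0,0,0,1.8,3.9,0.1,0,0,0,2.1,4.5,0.1,0,0,0,2.4]'

```text
t: 25.62
tcp_pos: [0.4903, 0.0028, 0.2642]
ee_rot: [0.918, 0.397, -0.001, 0.002]
force: [-1.4, -4.5, -2.6]
gripper_width: 0.0173
```

```bash
python3 -c "
from h import *
tq()"
```

```text
t 25.62 tcp [0.4903 0.0028 0.2642] xyaw 46.81 z [-0.    -0.005 -1.   ] F [-1.4 -4.5 -2.6] M [-0.97  0.28  0.21] w 0.0173 j [-0.02  0.33  1.95 -0.01  0.86 -0.83]
w -43.19  r 0.1064 ang -43.30  torque on tool about spindle 0.652 (z only 0.205)
```

arm_command --steps '[0.6,0,0,0,0,0.3,1.1,0,0,0,0,0.6,1.7,0,0,0,0,0.9,2.2,0,0,0,0,1.2,2.8,0,0,0,0,1.5,3.3,0,0,0,0,1.8,3.9,0.1,0,0,0,2.1,4.5,0.1,0,0,0,2.4]'

```text
t: 26.28
tcp_pos: [0.4933, 0.0059, 0.2642]
ee_rot: [0.926, 0.378, -0.001, 0.002]
force: [-1.5, -4.4, -2.2]
gripper_width: 0.0178
```

```bash
python3 sq.py c13
```

```text
t 26.28 tcp [0.4933 0.0059 0.2642] xyaw 44.42 z [-0.001 -0.005 -1.   ] F [-1.5 -4.4 -2.2] M [-1.12  0.31  0.28] w 0.0178 j [-0.01  0.33  1.95 -0.01  0.86 -0.78]
w -45.58  r 0.1064 ang -45.67  torque on tool about spindle 0.722 (z only 0.275)
rect (cv x=world y,cv y=world x) ((48.357505798339844, 50.45854187011719), (49.88322830200195, 48.51557540893555), 30.256441116333008)
square corner phase-> flats deg -30.2178556495588
```

View pics/c13.png

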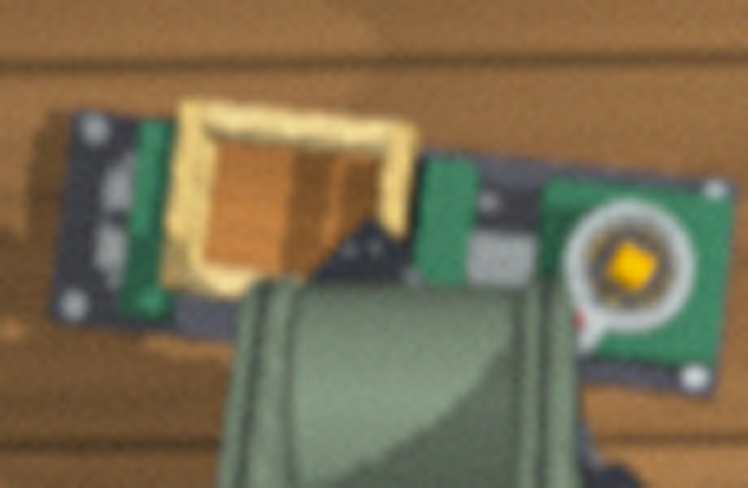

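arm_command --steps '[0.6,0,0,0,0,0.3,1.1,0,0,0,0,0.6,1.7,0,0,0,0,0.9,2.2,0,0,0,0,1.2,2.8,0,0,0,0,1.5,3.3,0,0,0,0,1.8,3.9,0.1,0,0,0,2.1,4.5,0.1,0,0,0,2.4]'

```text
t: 27.05
tcp_pos: [0.4965, 0.009, 0.2641]
ee_rot: [0.933, 0.359, -0.002, 0.003]
force: [-2.1, -6.5, -2.3]
gripper_width: 0.0178
```

```bash
python3 -c "
from h import *
tq()"
```

```text
t 27.05 tcp [0.4965 0.009  0.2641] xyaw 42.06 z [-0.001 -0.006 -1.   ] F [-2.1 -6.5 -2.3] M [-1.12  0.34  0.39] w 0.0178 j [-0.    0.34  1.94 -0.01  0.87 -0.73]
w -47.94  r 0.1065 ang -48.03  torque on tool about spindle 1.014 (z only 0.390)
```

arm_command --steps '[0.3,0,0,0,0,0.15,0.6,0,0,0,0,0.3,0.8,0,0,0,0,0.45,1.1,0,0,0,0,0.6,1.4,0,0,0,0,0.75,1.7,0,0,0,0,0.9,2,0,0,0,0,1.05,2.2,0,0,0,0,1.2]'

```text
t: 27.72
tcp_pos: [0.4981, 0.0104, 0.2641]
ee_rot: [0.937, 0.349, -0.002, 0.003]
force: [-1.3, -4.8, -2.0]
gripper_width: 0.0181
```

```bash
python3 sq.py c14
```

```text
t 27.72 tcp [0.4981 0.0104 0.2641] xyaw 40.91 z [-0.001 -0.007 -1.   ] F [-1.3 -4.8 -2. ] M [-1.01  0.26  0.5 ] w 0.0181 j [-0.    0.34  1.94 -0.01  0.87 -0.71]
w -49.09  r 0.1065 ang -49.17  torque on tool about spindle 0.943 (z only 0.502)
rect (cv x=world y,cv y=world x) ((48.320587158203125, 50.56764602661133), (50.2362060546875, 47.55182647705078), 32.47119140625)
square corner phase-> flats deg -31.712036764648317
```

View pics/c14.png

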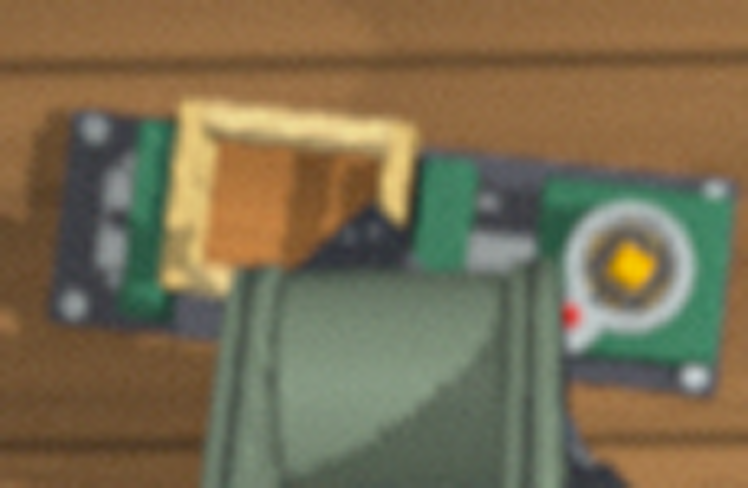

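arm_command --steps '[0.3,0,0,0,0,0.15,0.6,0,0,0,0,0.3,0.8,0,0,0,0,0.45,1.1,0,0,0,0,0.6,1.4,0,0,0,0,0.75,1.7,0,0,0,0,0.9,2,0,0,0,0,1.05,2.2,0,0,0,0,1.2]'

```text
t: 28.48
tcp_pos: [0.4997, 0.0118, 0.2641]
ee_rot: [0.94, 0.34, -0.002, 0.003]
force: [-1.7, -4.0, -2.0]
gripper_width: 0.0178
```

```bash
python3 -c "
from h import *
tq()"
```

```text
t 28.48 tcp [0.4997 0.0118 0.2641] xyaw 39.74 z [-0.002 -0.007 -1.   ] F [-1.7 -4.  -2. ] M [-0.92  0.37  0.58] w 0.0178 j [ 0.    0.34  1.93 -0.01  0.87 -0.69]
w -50.26  r 0.1066 ang -50.35  torque on tool about spindle 0.993 (z only 0.579)
```

arm_command --steps '[0.3,0,0,0,0,0.15,0.6,0,0,0,0,0.3,0.8,0,0,0,0,0.45,1.1,0,0,0,0,0.6,1.4,0,0,0,0,0.75,1.7,0,0,0,0,0.9,2,0,0,0,0,1.05,2.2,0,0,0,0,1.2]'

```text
t: 29.15
tcp_pos: [0.5013, 0.0132, 0.2641]
ee_rot: [0.944, 0.33, -0.002, 0.003]
force: [-1.9, -4.8, -3.2]
gripper_width: 0.0178
```

```bash
python3 sq.py c16
```

```text
t 29.15 tcp [0.5013 0.0132 0.2641] xyaw 38.57 z [-0.002 -0.007 -1.   ] F [-1.9 -4.8 -3.2] M [-0.97  0.28  0.63] w 0.0178 j [ 0.01  0.34  1.93 -0.01  0.87 -0.66]
w -51.43  r 0.1066 ang -51.50  torque on tool about spindle 1.107 (z only 0.632)
rect (cv x=world y,cv y=world x) ((48.30769348144531, 50.5384635925293), (49.92301940917969, 48.2589225769043), 33.690067291259766)
square corner phase-> flats deg -33.28645950143633
```

arm_command --steps '[0.2,0,0,0,0,0.1,0.4,0,0,0,0,0.2,0.6,0,0,0,0,0.3,0.7,0,0,0,0,0.4,0.9,0,0,0,0,0.5,1.1,0,0,0,0,0.6,1.3,0,0,0,0,0.7,1.5,0,0,0,0,0.8]'

```text
t: 29.92
tcp_pos: [0.5025, 0.0141, 0.2641]
ee_rot: [0.946, 0.324, -0.002, 0.003]
force: [-2.3, -4.1, -1.4]
gripper_width: 0.0177
```

Run:
```python
from h import *
tq()
for n,(x,y) in(("scene",(235,180)),):
    im=np.mean([eyes.read_camera(n).astype(float) for _ in range(4)],0)
    cv2.imwrite("pics/d1.png",cv2.resize(im.astype(np.uint8)[y:y+75,x:x+115,::-1],None,fx=6.5,fy=6.5,interpolation=2))
tq()
```

```text
t 29.92 tcp [0.5025 0.0141 0.2641] xyaw 37.82 z [-0.002 -0.008 -1.   ] F [-2.3 -4.1 -1.4] M [-1.01  0.25  0.6 ] w 0.0177 j [ 0.01  0.35  1.93 -0.01  0.87 -0.65]
w -52.18  r 0.1066 ang -52.28  torque on tool about spindle 1.055 (z only 0.598)
t 30.12 tcp [0.5025 0.0142 0.264 ] xyaw 37.83 z [-0.002 -0.008 -1.   ] F [-1.7 -4.5 -3.4] M [-0.99  0.21  0.61] w 0.0176 j [ 0.01  0.35  1.93 -0.01  0.87 -0.65]
w -52.17  r 0.1066 ang -52.28  torque on tool about spindle 1.052 (z only 0.614)
```

View pics/d1.png

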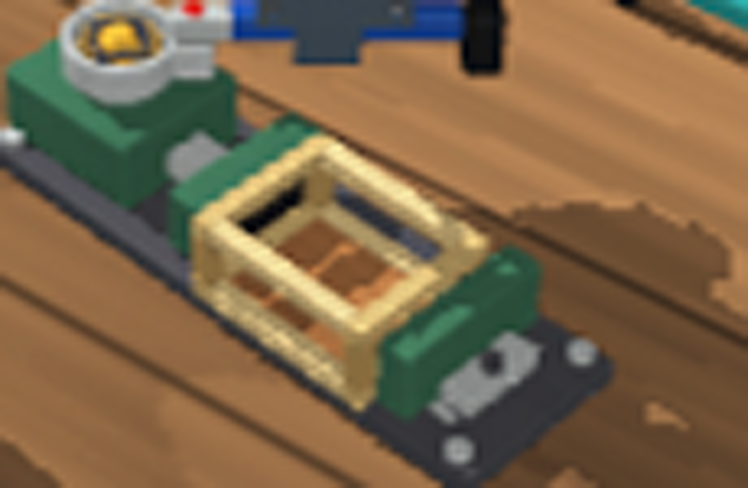

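arm_command --steps '[-0.9,0,0,0,0,-0.5,-1.9,0,0,0,0,-1,-2.8,0,0,0,0,-1.5,-3.7,0.1,0,0,0,-2,-4.6,0.1,0,0,0,-2.5,-5.6,0.1,0,0,0,-3,-6.5,0.2,0,0,0,-3.5,-6.5,0.2,0,0,0,-3.5]'

```text
t: 30.78
tcp_pos: [0.4976, 0.01, 0.2642]
ee_rot: [0.936, 0.353, -0.002, 0.003]
force: [-0.9, -3.1, -3.2]
gripper_width: 0.0178
```

```bash
python3 sq.py e1
```

```text
t 30.78 tcp [0.4976 0.01   0.2642] xyaw 41.34 z [-0.002 -0.007 -1.   ] F [-0.9 -3.1 -3.2] M [-0.65  0.03  0.49] w 0.0178 j [-0.    0.34  1.94 -0.01  0.87 -0.72]
w -48.66  r 0.1066 ang -48.83  torque on tool about spindle 0.783 (z only 0.492)
rect (cv x=world y,cv y=world x) ((48.4213981628418, 50.910484313964844), (50.091270446777344, 48.0352897644043), 37.405357360839844)
square corner phase-> flats deg -35.070254702917644
```

arm_command --steps '[1.4,0,0,0,0,0.75,2.8,0,0,0,0,1.5,4.2,0.1,0,0,0,2.25,5.6,0.1,0,0,0,3,7.0,0.2,0,0,0,3.75,8.4,0.3,0,0,0,4.5,9.8,0.5,0,0,0,5.25,11.1,0.6,0,0,0,6]'

```text
t: 31.55
tcp_pos: [0.5067, 0.0175, 0.2641]
ee_rot: [0.953, 0.301, -0.001, 0.002]
force: [0.3, -1.2, -4.6]
gripper_width: 0.018
```

```bash
python3 sq.py e2
```

```text
t 31.55 tcp [0.5067 0.0175 0.2641] xyaw 35.09 z [-0.001 -0.005 -1.   ] F [ 0.3 -1.2 -4.6] M [-0.11 -0.07 -0.02] w 0.0180 j [ 0.01  0.35  1.92 -0.01  0.87 -0.59]
w -54.91  r 0.1068 ang -55.18  torque on tool about spindle 0.023 (z only -0.022)
rect (cv x=world y,cv y=world x) ((48.769779205322266, 50.47262191772461), (50.89264678955078, 49.76670455932617), 35.83765411376953)
square corner phase-> flats deg -33.8224121679709
```

Run:
```python
from h import *
tq()
im=shot("scene","f1")
cv2.imwrite("pics/f1z.png",cv2.resize(im[150:260,225:360],None,fx=5.5,fy=5.5,interpolation=2))
```

```text
t 31.65 tcp [0.5067 0.0176 0.2641] xyaw 35.17 z [-0.001 -0.005 -1.   ] F [ 0.1 -0.6 -4.1] M [-0.02  0.    0.01] w 0.0180 j [ 0.01  0.35  1.92 -0.01  0.87 -0.6 ]
w -54.83  r 0.1068 ang -55.22  torque on tool about spindle 0.039 (z only 0.011)
```

View pics/f1z.png

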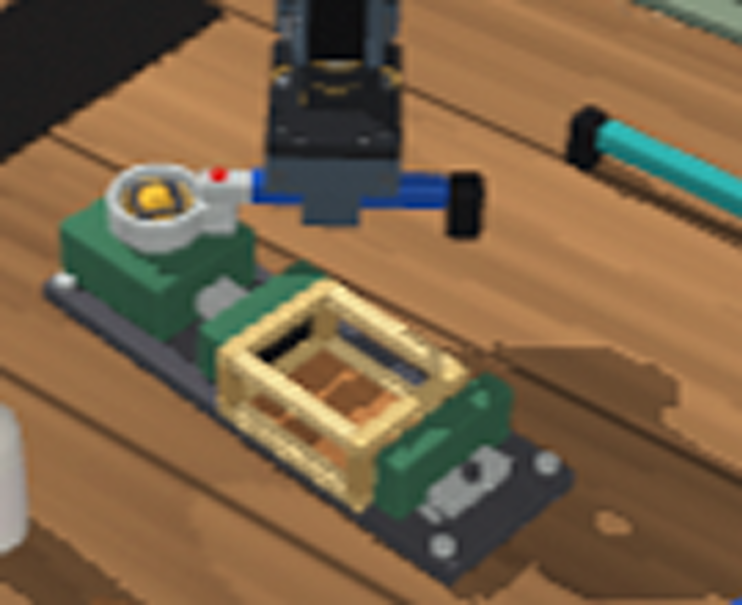

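View pics/e2.png

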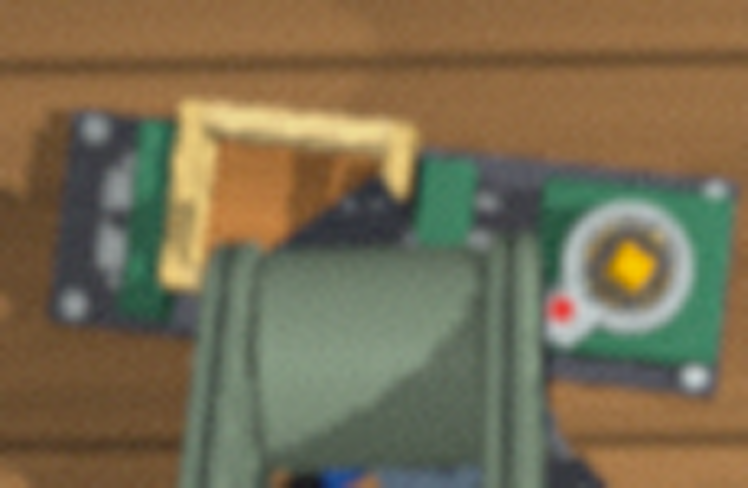

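arm_command --steps '[1.9,0,0,0,0,1,3.7,0.1,0,0,0,2,5.6,0.1,0,0,0,3,7.4,0.3,0,0,0,4,9.3,0.4,0,0,0,5,11.1,0.6,0,0,0,6,13,0.8,0,0,0,7,14.8,1,0,0,0,8]'

```text
t: 32.37
tcp_pos: [0.5194, 0.025, 0.2639]
ee_rot: [0.972, 0.235, -0.001, 0.003]
force: [1.0, -4.6, -3.1]
gripper_width: 0.0176
```

```bash
python3 -c "
from h import *
tq()"
```

```text
t 32.37 tcp [0.5194 0.025  0.2639] xyaw 27.17 z [-0.001 -0.007 -1.   ] F [ 1.  -4.6 -3.1] M [-0.96 -0.02  0.25] w 0.0176 j [ 0.03  0.37  1.89 -0.01  0.89 -0.44]
w -62.83  r 0.1067 ang -63.09  torque on tool about spindle 0.375 (z only 0.249)
```

arm_command --steps '[1.1,0,0,0,0,0.6,2.2,0,0,0,0,1.2,3.3,0.1,0,0,0,1.8,4.5,0.1,0,0,0,2.4,5.6,0.1,0,0,0,3,6.7,0.2,0,0,0,3.6,7.8,0.3,0,0,0,4.2,8.9,0.4,0,0,0,4.8]'

```text
t: 33.03
tcp_pos: [0.5274, 0.0287, 0.2638]
ee_rot: [0.981, 0.194, -0.002, 0.003]
force: [-1.2, -4.7, -3.8]
gripper_width: 0.0179
```

```bash
python3 -c "
from h import *
tq()"
```

```text
t 33.03 tcp [0.5274 0.0287 0.2638] xyaw 22.34 z [-0.002 -0.007 -1.   ] F [-1.2 -4.7 -3.8] M [-0.93  0.21  0.54] w 0.0179 j [ 0.03  0.38  1.87 -0.01  0.9  -0.35]
w -67.66  r 0.1068 ang -67.80  torque on tool about spindle 0.843 (z only 0.538)
```

arm_command --steps '[0.6,0,0,0,0,0.3,1.1,0,0,0,0,0.6,1.7,0,0,0,0,0.9,2.2,0,0,0,0,1.2,2.8,0,0,0,0,1.5,3.3,0,0,0,0,1.8,3.9,0.1,0,0,0,2.1,4.5,0.1,0,0,0,2.4]'

```text
t: 33.7
tcp_pos: [0.5314, 0.0303, 0.2637]
ee_rot: [0.985, 0.173, -0.002, 0.003]
force: [-3.3, -4.8, -2.5]
gripper_width: 0.018
```

```bash
python3 -c "
from h import *
tq()"
```

```text
t 33.70 tcp [0.5314 0.0303 0.2637] xyaw 19.93 z [-0.003 -0.007 -1.   ] F [-3.3 -4.8 -2.5] M [-1.05  0.37  0.64] w 0.0180 j [ 0.04  0.39  1.86 -0.01  0.9  -0.3 ]
w -70.07  r 0.1068 ang -70.12  torque on tool about spindle 1.145 (z only 0.643)
```

arm_command --steps '[-2.8,0,0,0,0,-1.5,-5.6,0.1,0,0,0,-3,-8.4,0.3,0,0,0,-4.5,-11.1,0.6,0,0,0,-6,-13.9,0.9,0,0,0,-7.5,-16.7,1.3,0,0,0,-9,-19.4,1.8,0,0,0,-10.5,-20.3,2,0,0,0,-11]'

```text
t: 34.37
tcp_pos: [0.5135, 0.0216, 0.2641]
ee_rot: [0.964, 0.266, -0.001, 0.003]
force: [1.6, -2.8, -5.5]
gripper_width: 0.0178
```

```bash
python3 -c "
from h import *
tq()"
```

```text
t 34.37 tcp [0.5135 0.0216 0.2641] xyaw 30.83 z [-0.    -0.006 -1.   ] F [ 1.6 -2.8 -5.5] M [-0.48 -0.23 -0.04] w 0.0178 j [ 0.02  0.36  1.9  -0.01  0.88 -0.51]
w -59.17  r 0.1066 ang -59.45  torque on tool about spindle -0.037 (z only -0.044)
```

arm_command --steps '[0,0,-3,0,0,0,0,0,-7,0,0,0,0,0,-12,0,0,0,0,0,-18,0,0,0,0,0,-24,0,0,0,0,0,-31,0,0,0,0,0,-38,0,0,0,0,0,-45,0,0,0]'

```text
t: 35.03
tcp_pos: [0.5152, 0.0197, 0.3085]
ee_rot: [0.964, 0.266, 0.0, 0.006]
force: [6.5, -14.6, -9.9]
gripper_width: 0.018
```

Run:
```python
from h import *
tq()
im=shot("scene","g1")
cv2.imwrite("pics/g1z.png",cv2.resize(im[140:260,225:360],None,fx=5,fy=5,interpolation=2))
go((.44,-.30,.33),92)
```

```text
t 35.03 tcp [0.5152 0.0197 0.3085] xyaw 30.81 z [ 0.004 -0.012 -1.   ] F [  6.5 -14.6  -9.9] M [-3.19 -1.16 -0.19] w 0.0180 j [ 0.02  0.31  1.84 -0.01  0.98 -0.51]
w -59.19  r 0.1041 ang -59.69  torque on tool about spindle -0.003 (z only -0.190)
t 35.08 tcp [0.5154 0.0202 0.3105] xyaw 30.75 z [ 0.006 -0.01  -1.   ] F [ 2.9 -6.  -2.3] M [-1.63 -0.45 -0.18] w 0.0179 j [ 0.02  0.31  1.84 -0.01  0.99 -0.51]
shift [-228.5  236.9  -16.8] rot [  0.59   0.35 -61.25]
```

View pics/g1z.png

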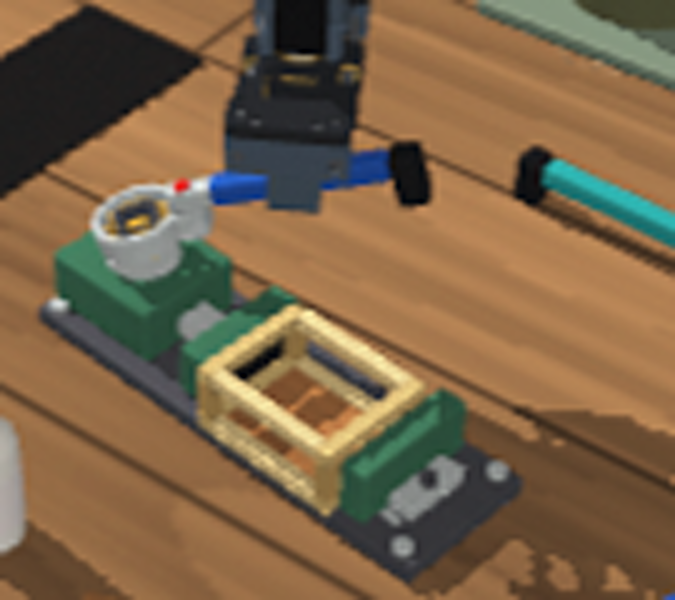

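arm_command --steps '[0,1,-2,0,0,0,0,2,-5,0,0,0,0,2,-9,0,0,0,0,2,-13,0,0,0,0,2,-18,0,0,0,0,2,-24,0,0,0,0,2,-32,0,0,0,0,2,-40,0,0,0]'

```text
t: 35.75
tcp_pos: [0.5161, 0.0191, 0.3513]
ee_rot: [0.964, 0.265, 0.002, 0.005]
force: [-0.3, -0.4, -3.7]
gripper_width: 0.0178
```

Run:
```python
from h import *
tq()
im=shot("scene","g2");im2=shot("top","g2t")
cv2.imwrite("pics/g2z.png",np.hstack([cv2.resize(im[140:260,225:345],None,fx=3.3,fy=3.3,interpolation=2),cv2.resize(im2[130:250,160:280],None,fx=3.3,fy=3.3,interpolation=2)]))
go((.44,-.30,.34),92)
```

```text
t 35.75 tcp [0.5161 0.0191 0.3513] xyaw 30.75 z [ 0.006 -0.009 -1.   ] F [-0.3 -0.4 -3.7] M [ 0.02  0.05 -0.06] w 0.0178 j [ 0.02  0.27  1.78 -0.01  1.09 -0.51]
w -59.25  r 0.1031 ang -59.95  torque on tool about spindle -0.015 (z only -0.061)
t 35.85 tcp [0.5166 0.019  0.3524] xyaw 30.75 z [ 0.01 -0.01 -1.  ] F [ 0.1  0.4 -3.7] M [-0.02  0.02 -0.  ] w 0.0177 j [ 0.02  0.27  1.78 -0.01  1.08 -0.51]
shift [-229.   234.8   14.7] rot [  0.78   0.23 -61.25]
```

View pics/g2z.png

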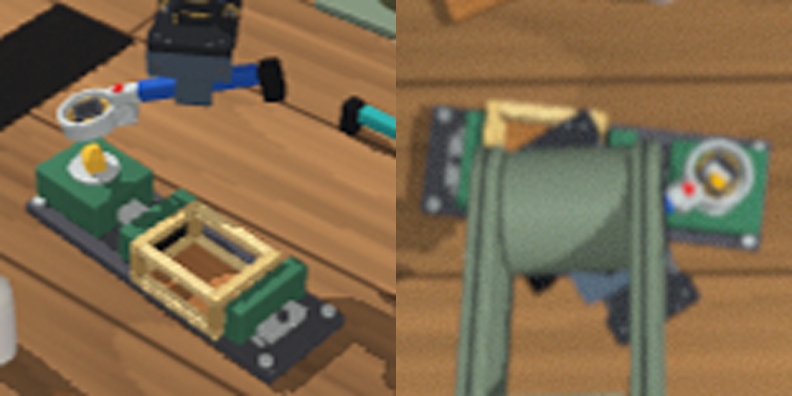

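Run:
```python
from h import *
s=st(False)
G=s["tcp_pos"]+s["R"].apply([0,0,.172]);f=s["R"].apply([0,1,0]);zt=s["R"].apply([0,0,1])
for p in(0,5,10,15,20,25):
    a=np.radians(p);d=np.cos(a)*f+np.sin(a)*zt
    print(p,proj("scene",[G+.049*d,G-.071*d]).round(1).tolist())
im=cv2.imread("pics/g2.png")
cv2.imwrite("pics/g2w.png",cv2.resize(im[145:190,235:320],None,fx=9,fy=9,interpolation=2))
```

```text
0 [[268.2, 162.3], [305.9, 165.5]]
5 [[268.2, 163.4], [306.0, 163.9]]
10 [[268.4, 164.5], [305.8, 162.3]]
15 [[268.7, 165.6], [305.5, 160.7]]
20 [[269.0, 166.7], [305.1, 159.1]]
25 [[269.5, 167.7], [304.4, 157.5]]
```

View pics/g2w.png

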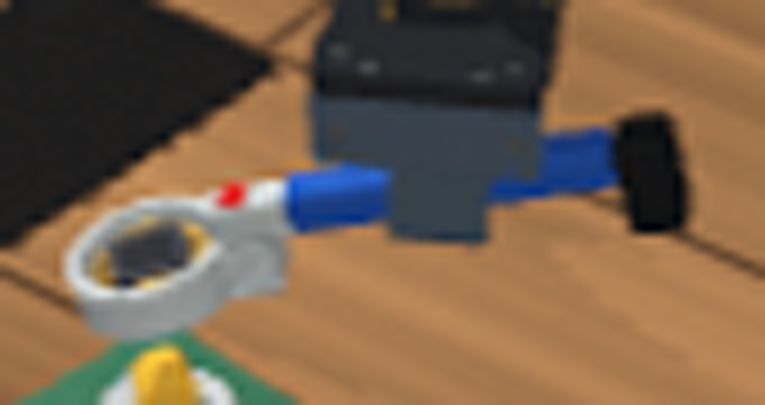

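```bash
cat >> h.py <<'E'
def goT(G,yaw,tilt):
    s=st(); a=np.radians(yaw); T=R.from_matrix(np.array([[np.cos(a),np.sin(a),0],[np.sin(a),-np.cos(a),0],[0,0,-1]]))*R.from_euler('x',-tilt,degrees=True)
    pos=np.array(G)-.172*T.apply([0,0,1])
    d=s["R"].inv().apply(pos-s["tcp_pos"])*1000; r=(s["R"].inv()*T).as_rotvec(degrees=True)
    print("tcp target",pos.round(4),"shift",d.round(1),"rot",r.round(2))
E
python3 -c "
from h import *
goT((.47,-.15,.17),60,0)
goT((.44,-.302,.15),90,15)"
```

```text
t 35.85 tcp [0.5166 0.019  0.3524] xyaw 30.75 z [ 0.01 -0.01 -1.  ] F [ 0.1  0.4 -3.7] M [-0.02  0.02 -0.  ] w 0.0177 j [ 0.02  0.27  1.78 -0.01  1.08 -0.51]
tcp target [ 0.47  -0.15   0.342] shift [-126.5  121.3   11.6] rot [ 7.900e-01  1.000e-02 -2.925e+01]
t 35.85 tcp [0.5166 0.019  0.3524] xyaw 30.75 z [ 0.01 -0.01 -1.  ] F [ 0.1  0.4 -3.7] M [-0.02  0.02 -0.  ] w 0.0177 j [ 0.02  0.27  1.78 -0.01  1.08 -0.51]
tcp target [ 0.3955 -0.302   0.3161] shift [-268.3  213.4   38.2] rot [-12.85   7.97 -58.85]
```

arm_command --steps '[-7,7,0,0,0,-2,-24,23,0,0,0,-6,-42,40,0,0,0,-10,-60,58,0,0,0,-14,-78,75,0,0,0,-18,-96,92,0,0,0,-22,-112,108,0,0,0,-26,-126,121,0,0,0,-29]'

```text
t: 36.52
tcp_pos: [0.4696, -0.1508, 0.3536]
ee_rot: [0.866, 0.499, 0.002, 0.007]
force: [0.3, 0.7, -3.6]
gripper_width: 0.0181
```

```bash
python3 -c "
from h import *
goT((.44,-.302,.15),90,15)"
```

```text
t 36.52 tcp [ 0.4696 -0.1508  0.3536] xyaw 59.89 z [ 0.009 -0.01  -1.   ] F [ 0.3  0.7 -3.6] M [-0.    0.07  0.05] w 0.0181 j [-0.33  0.23  1.83 -0.01  1.07 -1.37]
tcp target [ 0.3955 -0.302   0.3161] shift [-167.8   11.2   38.2] rot [-13.98   4.35 -29.87]
```

arm_command --steps '[-22,2,3,-1.5,0.5,-4,-44,3,8,-3.5,1,-8,-66,5,13,-5,1.6,-12,-88,6,18,-7,2.2,-16,-110,8,24,-9,2.8,-20,-132,9,29,-11,3.4,-24,-152,10,34,-13,4,-27,-168,11,38,-14,4.3,-30]'

```text
t: 37.18
tcp_pos: [0.394, -0.303, 0.3159]
ee_rot: [0.699, 0.703, 0.092, 0.093]
force: [-0.3, -0.4, -4.0]
gripper_width: 0.0176
```

Run:
```python
from h import *
im=shot("scene","k1");im2=shot("top","k1t")
cv2.imwrite("pics/k1z.png",np.hstack([cv2.resize(im[80:200,180:300],None,fx=3.3,fy=3.3,interpolation=2),cv2.resize(im2[160:280,280:400],None,fx=3.3,fy=3.3,interpolation=2)]))
goT((.44,-.302,.045),90,15)
```

```text
t 37.28 tcp [ 0.3939 -0.3036  0.3156] xyaw 89.97 z [ 0.257 -0.001 -0.966] F [-0.4  0.6 -4.5] M [ 0.05  0.4  -0.04] w 0.0176 j [-0.73  0.24  1.94  0.25  0.78 -2.46]
tcp target [ 0.3955 -0.302   0.2111] shift [  1.7 -25.3 101.3] rot [-0.09  0.05 -0.02]
```

View pics/k1z.png

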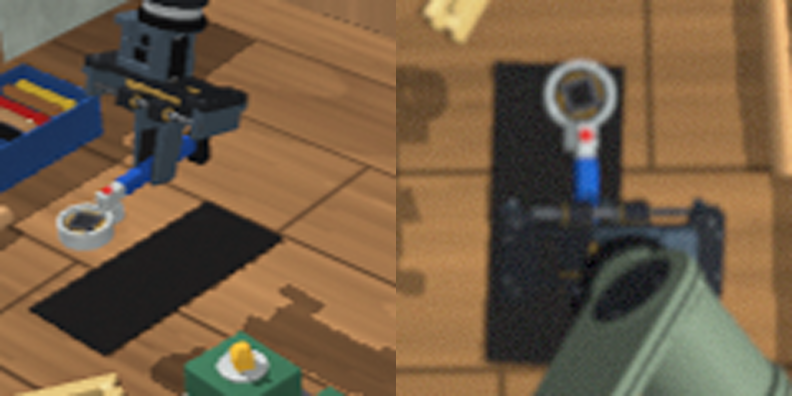

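Run:
```python
from h import *
goT((.44,-.302,.060),85,15)
```

```text
t 37.28 tcp [ 0.3939 -0.3036  0.3156] xyaw 89.97 z [ 0.257 -0.001 -0.966] F [-0.4  0.6 -4.5] M [ 0.05  0.4  -0.04] w 0.0176 j [-0.73  0.24  1.94  0.25  0.78 -2.46]
tcp target [ 0.3957 -0.2981  0.2261] shift [  5.5 -21.3  86.9] rot [-0.09 -1.24  4.81]
```

arm_command --steps '[2,-1,4,0,-0.4,2,4,-4,16,0,-0.8,4,5,-8,30,0,-1.2,4.8,5.5,-11,44,0,-1.2,4.8,5.5,-15,60,0,-1.2,4.8,5.5,-18,74,0,-1.2,4.8,5.5,-20.5,83,0,-1.2,4.8,5.5,-21.3,87,0,-1.2,4.8]'

```text
t: 37.95
tcp_pos: [0.3956, -0.2974, 0.2248]
ee_rot: [0.731, 0.67, 0.088, 0.094]
force: [0.2, -0.7, -4.3]
gripper_width: 0.0178
```

Run:
```python
from h import *
im=shot("scene","k2");im2=shot("top","k2t")
cv2.imwrite("pics/k2z.png",np.hstack([cv2.resize(im[100:200,180:280],None,fx=4,fy=4,interpolation=2),cv2.resize(im2[170:270,280:380],None,fx=4,fy=4,interpolation=2)]))
goT((.44,-.302,.037),85,15)
```

```text
t 38.05 tcp [ 0.3959 -0.2978  0.2256] xyaw 85.04 z [ 0.255 -0.021 -0.967] F [ 0.5  0.4 -3.3] M [0.04 0.43 0.02] w 0.0178 j [-0.71  0.36  2.06  0.3   0.53 -2.44]
tcp target [ 0.3957 -0.2981  0.2031] shift [-0.4 -6.  21.7] rot [-0.15 -0.1   0.01]
```

View pics/k2z.png

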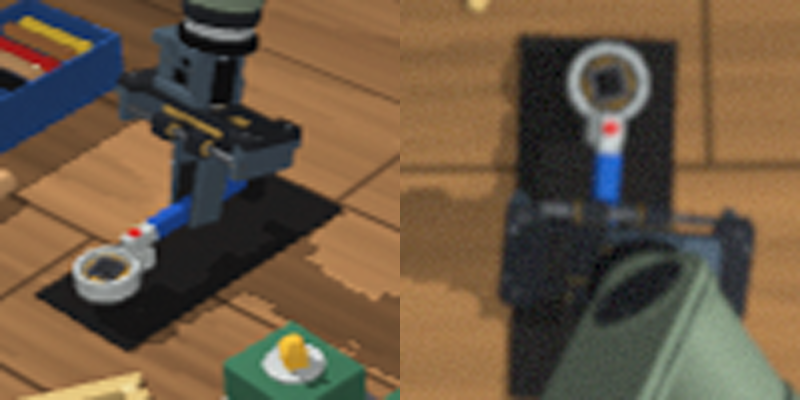

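arm_command --steps '[0,-0.8,3,0,0,0,0,-1.6,6,0,0,0,0,-2.7,10,0,0,0,0,-3.8,14,0,0,0,0,-4.6,17,0,0,0,0,-5.4,20,0,0,0,0,-6,22,0,0,0,0,-6,22,0,0,0]'

```text
t: 38.72
tcp_pos: [0.3957, -0.2978, 0.2032]
ee_rot: [0.731, 0.67, 0.088, 0.095]
force: [-2.0, 1.5, 2.3]
gripper_width: 0.0181
```

Run:
```python
from h import *
im=shot("scene","k3")
cv2.imwrite("pics/k3z.png",cv2.resize(im[110:190,180:280],None,fx=6,fy=6,interpolation=2))
goT((.44,-.302,.035),85,15)
```

```text
t 38.77 tcp [ 0.3957 -0.2978  0.2033] xyaw 85.03 z [ 0.256 -0.021 -0.966] F [-2.3  1.2  1.4] M [0.19 0.41 0.08] w 0.0181 j [-0.71  0.39  2.08  0.34  0.48 -2.48]
tcp target [ 0.3957 -0.2981  0.2011] shift [-0.3 -0.6  2. ] rot [-0.11 -0.07  0.01]
```

View pics/k3z.png

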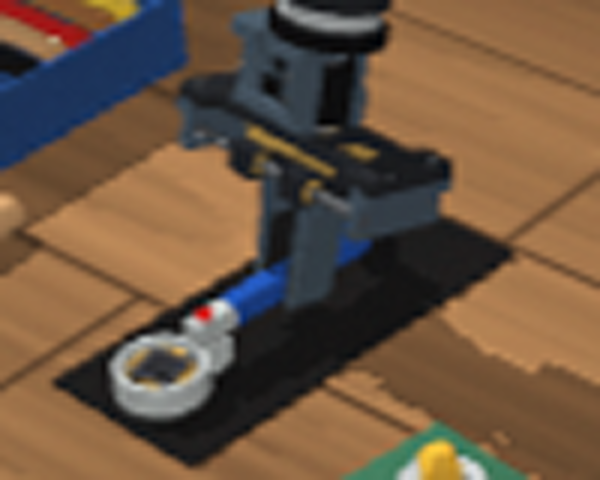

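arm_command --steps '[0,0,0,0,0,0,0,0,0,0,0,0,0,0,0,0,0,0,0,0,0,0,0,0,0,0,0,0,0,0,0,0,0,0,0,0,0,0,0,0,0,0,0,0,0,0,0,0]' --gripper 1

```text
t: 39.43
tcp_pos: [0.3957, -0.2979, 0.2032]
ee_rot: [0.731, 0.67, 0.088, 0.095]
force: [0.9, -0.3, -0.1]
gripper_width: 0.0676
```

Run:
```python
from h import *
goT((.40,-.302,.20),85,15)
```

```text
t 39.43 tcp [ 0.3957 -0.2979  0.2032] xyaw 85.03 z [ 0.256 -0.021 -0.966] F [ 0.9 -0.3 -0.1] M [ 0.04  0.18 -0.04] w 0.0676 j [-0.71  0.39  2.08  0.34  0.48 -2.48]
tcp target [ 0.3557 -0.2981  0.3661] shift [  -3.5    3.3 -167.7] rot [-0.11 -0.08  0.01]
```

Retract along the tool axis.

arm_command --steps '[0,0,0,0,0,0,0,0,-5,0,0,0,0,0,-20,0,0,0,0,0,-45,0,0,0,0,0,-75,0,0,0,0,0,-105,0,0,0,0,0,-130,0,0,0,0,0,-145,0,0,0]'

```text
t: 40.1
tcp_pos: [0.3581, -0.2949, 0.3466]
ee_rot: [0.731, 0.67, 0.088, 0.097]
force: [0.8, -0.0, 0.8]
gripper_width: 0.0912
```

Run:
```python
from h import *
st()
im=shot("scene","m1");im2=shot("top","m1t")
cv2.imwrite("pics/m1z.png",cv2.resize(im[100:260,180:340],None,fx=3.7,fy=3.7,interpolation=2));cv2.imwrite("pics/m1tz.png",cv2.resize(im2[140:290,160:360],None,fx=3.7,fy=3.7,interpolation=2))
```

```text
t 40.10 tcp [ 0.3581 -0.2949  0.3466] xyaw 85.01 z [ 0.259 -0.024 -0.966] F [ 0.8 -0.   0.8] M [-0.02  0.13 -0.03] w 0.0912 j [-0.76  0.15  1.97  0.22  0.83 -2.38]
```

View pics/m1z.png

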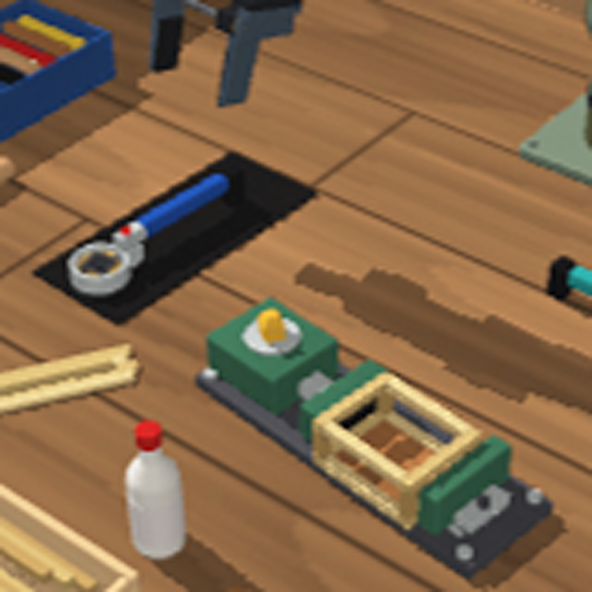

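View pics/m1tz.png

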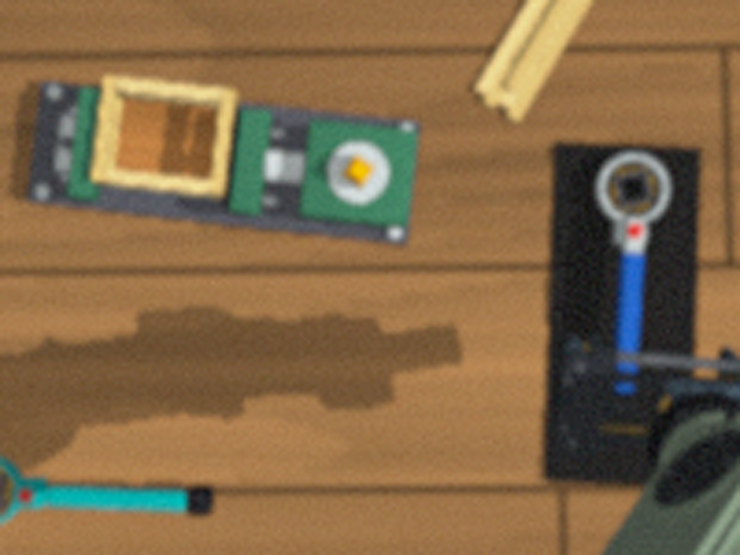

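```bash
python3 sq.py n1
python3 - <<'E'
from h import *
im=cv2.imread("pics/m1t.png").astype(float)[:,:,::-1]
im=np.mean([eyes.read_camera("top").astype(float) for _ in range(4)],0)
im2=np.mean([eyes.read_camera("scene").astype(float) for _ in range(4)],0)
cv2.imwrite("pics/n2.png",cv2.resize(im.astype(np.uint8)[150:205,160:250,::-1],None,fx=8,fy=8,interpolation=2))
cv2.imwrite("pics/n3.png",cv2.resize(im2.astype(np.uint8)[185:255,250:335,::-1],None,fx=8,fy=8,interpolation=2))
E
```

```text
t 40.20 tcp [ 0.3585 -0.2951  0.3464] xyaw 84.99 z [ 0.261 -0.026 -0.965] F [-0.1  0.4 -0.5] M [-0.01  0.13 -0.03] w 0.0915 j [-0.76  0.15  1.97  0.22  0.82 -2.38]
w -5.01  r 0.3072 ang 47.07  torque on tool about spindle -0.129 (z only -0.025)
rect (cv x=world y,cv y=world x) ((49.30768966674805, 50.03845977783203), (45.48541259765625, 44.65336608886719), 33.690067291259766)
square corner phase-> flats deg -34.01098735786865
```

View pics/n2.png

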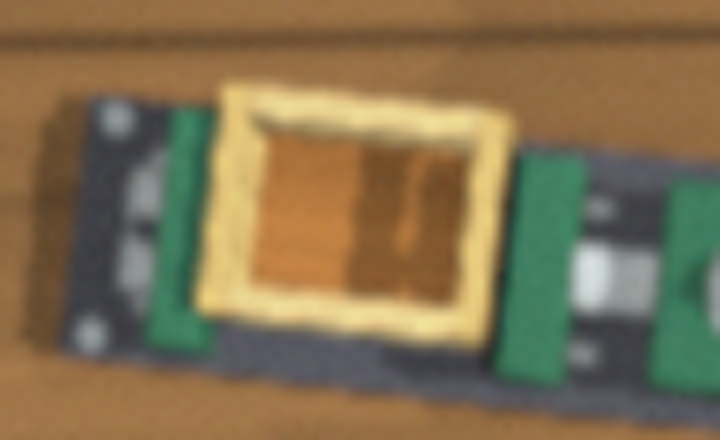

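View pics/n3.png

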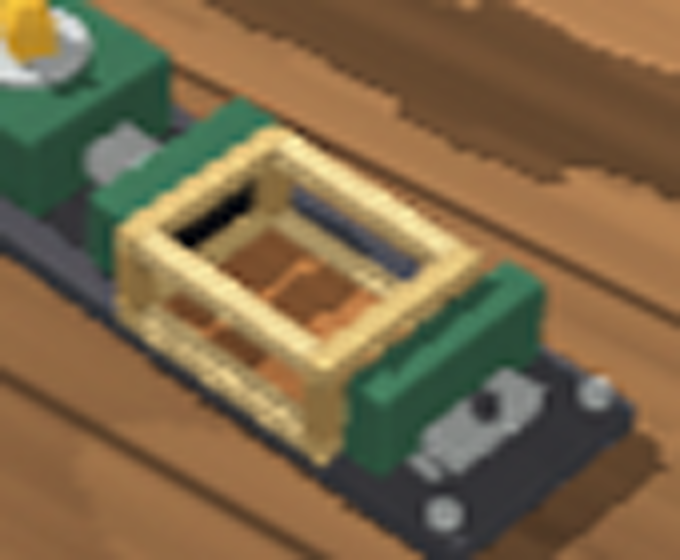

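```bash
python3 -c "
from h import *
print(manip.sign_off()); st()"
```

```text
the job is handed in; nothing more can be done
None
the job is handed in; nothing more can be done
```

I've handed the job in at about 41 s of the 70 s. The frame is clamped against the stop and the wrench is back on its mat. No verdict was reported, and I inferred the clamp force from torque.

- **Fit and drive:** The ring went straight down over the spindle. I drove clockwise in three strokes with two free return swings, finishing in small steps.
- **Clamp force:** The last reading at the spindle was about 1.15 N m halted, against about 0.7 N m of free running. That puts the force at roughly 25–45 N. Readings scatter by about ±0.1 N m, so the exact value is uncertain.
- **Removal:** The wrench tipped about 15° in the grip while coming off the post. I tilted the tool to match and set it down level. After I let go, the pictures show it lying flat on the mat. The spindle angle was unchanged at about -34°, so the jaw had not backed off.
- **What went wrong:** On the first stroke I swung too far, and the foot of the handle pushed the frame about 14 mm sideways. It is still pressed flush between pad and stop, but off-centre and slightly over the edge of the base plate.
- **Bystanders:** I moved nothing else that I noticed. The last pictures covered only part of the bench and I did not measure bystander positions.

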